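# Close a core tray stack: tray on the base, lid on the tray, cut corners matched

### The job

Get the sand core ready to travel: set the blue core tray, with its core lying in it, on the stacking base, and then put the lid on the tray. Match the cut corners so that each skirt goes down over the step below it, and press each one gently past its spring catches until it sits fully home with no gap, without dropping or slamming it. Do not touch or spill the brittle core, and leave the other things on the bench where they are.

Things in the scene. Friction and masses are not known exactly. Their poses are not given: they have to be found in the camera images.
- base: Dark cast stacking base, screwed to the bench: foot plate 165 x 92 x 8 mm, on it a body 130 (x) x 62 mm (y) whose top is a level shoulder at z = 22 mm, on that a step (upstand) 18 mm high. The corner at +x +y of body and step is cut off at 45 degrees, 22 mm along each side; the other three are square. Origin on the bench under its centre, z up; yaw within 0.6 of zero.
- base_seat (a point): Centre of the base's shoulder: the tray's origin comes here, axes alike, when home. The step is 120 x 52 mm outside, nearly upright: a skirt goes over it with 1 mm of play all round. In the middle of each long side of the step a sprung steel catch with a round nose stands 2.5 mm out, 9 mm above the shoulder.
- base_cut (a point): Middle of the base's cut corner, in plan (54, 20) mm from the base's centre, at shoulder height. Tray and lid nest one way round only, their cut corners over this one.
- tray: Blue core tray, loose, about 0.4 kg, 130 (x) x 62 mm (y), 44 mm high, upright at any yaw, corner +x +y cut off like the base's. z = 0 to 26 mm: skirt and deck with upright flanks 62 mm apart, a good place to grip; the skirt is open below, hollow 20 mm deep, 122 x 54 mm inside. z = 26 to 44 mm: a step with catches, the same as the base's. Origin: centre of the skirt's lower edge.
- tray_seat (a point): Centre of the tray's shoulder, 26 mm above its origin, axes as the tray's: the lid's origin comes here when home. Around it lie the core and, 26 mm to each side, the step's long walls.
- tray_cut (a point): Middle of the tray's cut corner, in plan (54, 20) mm from its centre, at the skirt's lower edge. Lowered on a step out of line or the wrong way round, a skirt rides on top, 18 mm short of home; in line it drops over the step and stops on the catches, about 14 mm short; then a push of 10 to 20 N snaps it past them, down on the shoulder.
- lid: Blue lid, loose, about 0.25 kg, upright at any yaw: the same skirt and deck as the tray's (130 x 62 mm, z = 0 to 26 mm, corner +x +y cut off), no step; on the deck a black grip bar 80 mm long (x), 14 mm thick (y), z = 26 to 51 mm. Origin: centre of the skirt's lower edge. It nests on the tray just as the tray does on the base, past the tray's catches.
- lid_cut (a point): Middle of the lid's cut corner, in plan (54, 20) mm from its centre, at the skirt's lower edge.
- core: Brittle sand-coloured core, a round bar 76 mm long and 16 mm thick, loose, lying along the tray between low ribs on its deck; its top is 42 mm above the tray's origin. Origin: under its middle, x along it.
- coil_hose: Fixed red coiled air hose, an obstacle: from in front of the robot (x 0.33, y 0) it climbs over the white basin to x 0.59, y 0.30, z 0.3 m, and from there hangs from the ceiling as an upright strand at x 0.62, y 0.32 m. From the left of it, swing past with the hand drawn in to about 0.45 m from the base axis and the fingertips above 0.23 m; all the work lies to the right of it.
- bolt_tin: Bystander: small open grey tin with bolts, 67 mm across, 47 mm high, near the bench's right edge.
- squeeze_bottle: Bystander: white bottle with a red spout, 64 mm across, 225 mm high, near the bench's right edge.
- glue_bottle: Bystander: brown bottle with a black cap, 126 mm high, near the bench's right edge.
- sanding_block: Bystander: cork block with black abrasive paper below, 112 x 66 x 32 mm, at the back of the bench, left of the base.
- powder_tin: Bystander: green tin box, 139 x 106 x 61 mm, at the back left corner of the bench.

How it is judged (in metres and radians):
On the way:
1. the tray sits fully home on the base, cut corners matched, the lid not yet on it (horizontal distance between tray and base_seat below 0.003 m and z of tray in the frame of base_seat below 0.0025 m and horizontal distance between tray_cut and base_cut below 0.006 m and angle between tray's own z axis and vertical below 0.03 rad and horizontal distance between lid and tray_seat above 0.05 m), for 0.2 s.
At the end, for the whole second after the job is handed in: Tray home on the base and lid home on the tray: each skirt edge within 2.5 mm of the shoulder it sits on, centres within 3 mm, cut corners over one another within 6 mm, level; the core lies in the tray; all at rest (horizontal distance between tray and base_seat below 0.003 m and z of tray in the frame of base_seat below 0.0025 m and horizontal distance between tray_cut and base_cut below 0.006 m and angle between each of tray, lid's own z axis and vertical below 0.03 rad and horizontal distance between lid and tray_seat below 0.003 m and z of lid in the frame of tray_seat below 0.0025 m and horizontal distance between lid_cut and tray_cut below 0.006 m and horizontal distance between core and tray_seat below 0.02 m and linear speed of each of tray, lid below 0.02 m/s); the robot touches nothing.
It fails at once if the tray or the lid is slammed or forced (over 150 N on what is below it) (contact force between tray and base above 150 N or contact force between lid and tray above 150 N).
It fails at once if the tray or the lid is dropped (falls free of the fingers at over 0.35 m/s) ((contact force between the fingers and tray below 0.1 N and linear speed of tray above 0.35 m/s) or (contact force between the fingers and lid below 0.1 N and linear speed of lid above 0.35 m/s)).
It fails at once if the core is touched by the fingers (contact force between the fingers and core above 0.5 N).
It fails at once if the core is spilled from the tray (distance between core and tray_seat above 0.03 m).
It fails at once if another thing on the bench is pushed away (distance of any of bolt_tin, squeeze_bottle, glue_bottle, powder_tin, sanding_block from where it was at the start of the episode above 0.015 m).
It also fails if it takes over 67 s, if anything falls off the work surface, if the arm or the gripper's body presses on something with over 40 N, if the wrist force passes 120 N, or if a joint passes its speed limit or range.

### The arm

A 6-joint arm with a two-finger parallel gripper is mounted at the origin on the work surface; the furniture and walls round the work are solid. World frame = base frame: x ahead of the robot, y to its left, z up, the work surface at z = 0. Lengths are in mm, angles in rad, forces in N, time in s.
With the tool pointing down it reaches from about 425 to 950 mm from the base axis. Payload 3.5 kg.
Tool frame: the origin (TCP) lies at the very end of the fingers, on their centre line; the grasp point (between the pads) lies 19 mm behind it; y points along the fingers, z is the direction in which the jaws open and shut, and the axes are right-handed (so a half turn about y gives the same grasp; the last joint's range is limited). The gripper opens to 85 mm and grips with 20 to 120 N. Pads are 22 mm wide; open, the fingers measure 114 mm over their backs; the gripper's body (76 mm by 85 mm) begins 54 mm behind the grasp point. The pads swing forward as they close: fully open they stand 13 mm farther back than shut.
Start: joints at [1.083, 0.286, 1.577, -0, 1.279, -0.15], TCP at [223.666, 636.851, 205.625] pointing down, gripper open.
Joint ranges: [-2.77, 2.77], [-0.9, 2.22], [0.21, 2.48], [-1.53, 4.67], [0.24, 2.81], [-2.84, 2.84]. Speed limits (rad/s): [2.79, 2.79, 3.14, 3.14, 3.14, 3.14].

### API

Orientations are given as a unit quaternion [x, y, z, w].
In Python, from bench import robot gives the robot as it stands.
- The arm moves only by the tool carry_out, never from a script. Its argument "moves" is a list of rows, each a list of 7 numbers: the closure, from 0 (fully open) to 1 (shut), then the shift along the tool's x, y, z in m, then the turn, a rotation vector about the tool's x, y, z in degrees. A call has exactly 5 rows; each row is the pose to reach, as a shift and turn from the pose commanded when the call began, along the tool's axes at that moment; what a row does not reach only later rows make up. A row lasts 1/12 s, in which the tool goes at most 41.7 mm and 7.16 degrees, less where a joint would pass 70% of its speed; a pose out of reach is approached as far as the arm can. A call with a gripper value outside its range is refused whole. The fingers move at their own pace and stop on an object; "squeeze" is the grip in N (left out, the last holds). Time passes only in rows, so rows that repeat a pose let the fingers close, or fill a call up. It gives the time, the measured TCP pose, the force and the opening at its end, in the units of the state.
- robot.read_state(): the state, without advancing time (a new reading comes with each control period).
- robot.camera(name): name is "scene" or "top" or "wrist"; returns the picture (384x512x3 uint8, blue, green, red); there is no depth.
- robot.camera_model(name): a dict with "fx", "fy", "cx", "cy" (pixels), "pose" (4x4, takes a point from camera to world coordinates); the wrist camera has in their place "tool_from_camera" (4x4, takes a point from camera to tool coordinates, whose origin is the TCP and whose axes are the tool frame's). Camera axes: x right, y up, looking along -z (the intrinsics and any distortion apply to the point x, -y, -z); pixel columns grow to the right and rows downward; lengths in mm; the calibration is good to about 2 mm. A picture is of the moment at which its call begins: read the wrist's pose just before it. camera_model takes no time and is no camera call.
- robot.close_job(): hands the job in, once; it reports no verdict.
The state is a dict: "clock": time; "joint_pos": joint angles; "qd": joint speeds; "effort": joint torques, N m; "tool_pos": TCP position; "tcp_rot": TCP orientation; "ft_force": force on the tool from outside, world axes, zero at the start; "moment": the same for the moment, N m; "opening": opening from 0.0 (shut) to 1.0 (fully open).
Only numpy, scipy, OpenCV 4.12 (cv2) and the standard library are available. Lean on these libraries where they do the work, as an engineer would, in place of code of your own. Each camera call takes 0.05 s, during which the arm holds its last target.

## Working session

There is one attempt and no reset: what is moved stays moved. The work goes in short steps, Python scripts to look and compute and a tool call to move; the robot and the scene stay as the last step left them, time stands still between calls to the robot, and variables do not carry over. Pictures are saved under pics/ and viewed, and the job is handed in when it is done.

Besides the shell and the picture viewer there is one more tool, called in YAML: its name, and indented under it one key for each argument. carry_out: Moves the arm, as the interface text tells. Its arguments: {"type":"object","properties":{"moves":{"type":"array","items":{"type":"array","items":{"type":"number"}}},"squeeze":{"type":"number"}},"required":["moves"]}

```bash
ls; mkdir -p pics
python3 - <<'E'
from bench import robot
import cv2,numpy as np
np.set_printoptions(precision=4,suppress=True)
s=robot.read_state();print(s)
for n in("scene","top","wrist"):
    m=robot.camera_model(n);print(n,m)
    cv2.imwrite(f"pics/{n}0.png",robot.camera(n))
E
```

```text
pics
{'clock': 0.0, 'joint_pos': array([ 1.0831,  0.2871,  1.5782,  0.    ,  1.2786, -0.15  ]), 'qd': array([-0.    , -0.0001,  0.0003,  0.0001,  0.0001, -0.0002]), 'effort': array([  0.0029, -40.5982, -29.2628,  -0.    ,   0.0059,   0.    ]), 'tool_pos': array([223.2921, 636.2379, 204.2581]), 'tcp_rot': array([ 0.6978, -0.1191,  0.1186, -0.6963]), 'ft_force': array([0.1451, 0.2193, 0.6049]), 'moment': array([-0.0031,  0.026 , -0.0263]), 'opening': 1.0005445179980592}
scene {'fx': 493.2811287494232, 'fy': 493.2811287494232, 'cx': 254.3273327062731, 'cy': 198.28573531206507, 'pose': array([[  -0.7802,    0.3531,   -0.5164, -409.0563],
       [  -0.6253,   -0.4172,    0.6595, 1155.0341],
       [   0.0174,    0.8374,    0.5463, 1013.6475],
       [   0.    ,    0.    ,    0.    ,    1.    ]])}
top {'fx': 497.97560077751314, 'fy': 497.97560077751314, 'cx': 251.23298365811164, 'cy': 193.62331116952788, 'pose': array([[   0.0021,    0.9786,   -0.2056,  195.5985],
       [  -1.    ,    0.0019,   -0.001 ,   -1.4307],
       [  -0.0006,    0.2056,    0.9786, 1401.6257],
       [   0.    ,    0.    ,    0.    ,    1.    ]])}
wrist {'fx': 313.2274655615118, 'fy': 313.2274655615118, 'cx': 250.3330505353152, 'cy': 191.9391931515826, 'tool_from_camera': array([[  -0.001 ,   -0.9604,   -0.2785,  -72.0511],
       [   0.0003,    0.2785,   -0.9604, -168.2551],
       [   1.    ,   -0.001 ,    0.    ,   -0.1198],
       [   0.    ,    0.    ,    0.    ,    1.    ]])}
```

View pics/top0.png

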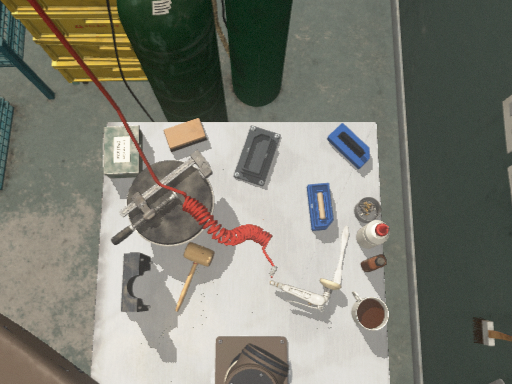

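View pics/scene0.png

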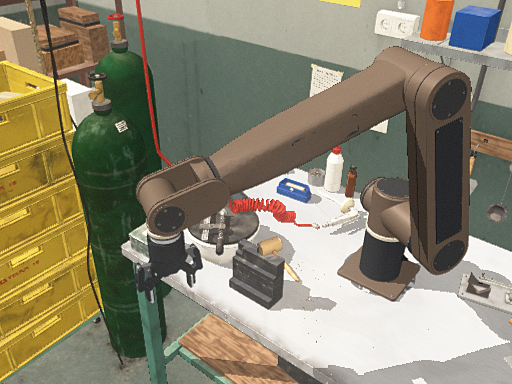

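View pics/wrist0.png

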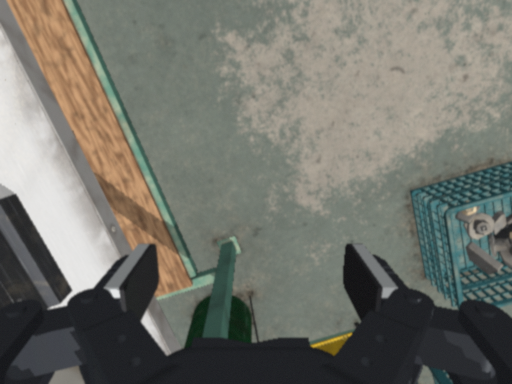

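```bash
cat > h.py <<'E'
from bench import robot
import cv2,numpy as np
from scipy.spatial.transform import Rotation as R
np.set_printoptions(precision=4,suppress=True)
def campose(name,s=None):
    m=robot.camera_model(name)
    if name!="wrist": return m,m["pose"]
    T=np.eye(4);T[:3,:3]=R.from_quat(s["tcp_rot"]).as_matrix();T[:3,3]=s["tool_pos"]
    return m,T@m["tool_from_camera"]
def cast(m,P,uv,z):
    uv=np.atleast_2d(np.asarray(uv,float))
    d=np.c_[(uv[:,0]-m["cx"])/m["fx"],-(uv[:,1]-m["cy"])/m["fy"],-np.ones(len(uv))]@P[:3,:3].T
    t=(z-P[2,3])/d[:,2]
    return P[:3,3]+t[:,None]*d
def proj(m,P,X):
    X=np.atleast_2d(np.asarray(X,float))
    c=(X-P[:3,3])@P[:3,:3]
    return np.c_[m["cx"]+m["fx"]*c[:,0]/-c[:,2],m["cy"]-m["fy"]*c[:,1]/-c[:,2]]
E
python3 - <<'E'
from h import *
im=cv2.imread("pics/top0.png")
m,P=campose("top")
hsv=cv2.cvtColor(im,cv2.COLOR_BGR2HSV)
bl=cv2.inRange(hsv,(100,120,50),(125,255,255))
cs,_=cv2.findContours(bl,cv2.RETR_EXTERNAL,cv2.CHAIN_APPROX_NONE)
for c in cs:
    if cv2.contourArea(c)<200: continue
    print(cv2.contourArea(c))
    W=cast(m,P,c[:,0],26)[:,:2].astype(np.float32)
    r=cv2.minAreaRect(W);print(r)
    print(cv2.approxPolyDP(c,3,True)[:,0].tolist())
cv2.imwrite("pics/c0.png",cv2.resize(im[110:250,220:400],None,fx=4,fy=4,interpolation=cv2.INTER_CUBIC))
for n,p,z in(("base",(258,155),40),("hoseTop",(163,188),300),("hand",(223,636),0)):print(n,cast(m,P,p,z))
E
```

```text
281.5
((450.8629150390625, -192.635498046875), (123.72406005859375, 58.9957275390625), 4.866211414337158)
[[327, 184], [319, 184], [328, 187], [328, 193], [323, 193], [326, 224], [318, 219], [315, 193], [312, 199], [311, 186], [315, 185], [308, 186], [309, 203], [313, 203], [318, 220], [315, 223], [310, 208], [312, 228], [313, 221], [318, 226], [331, 219]]
805.5
((629.27392578125, -284.8879089355469), (126.30258178710938, 60.80620574951172), 44.39553451538086)
[[341, 124], [328, 137], [360, 166], [368, 158], [368, 148]]
base [[593.839  -18.9579  40.    ]]
hoseTop [[439.7027 199.7257 300.    ]]
hand [[-605.6579   66.2086    0.    ]]
```

View pics/c0.png

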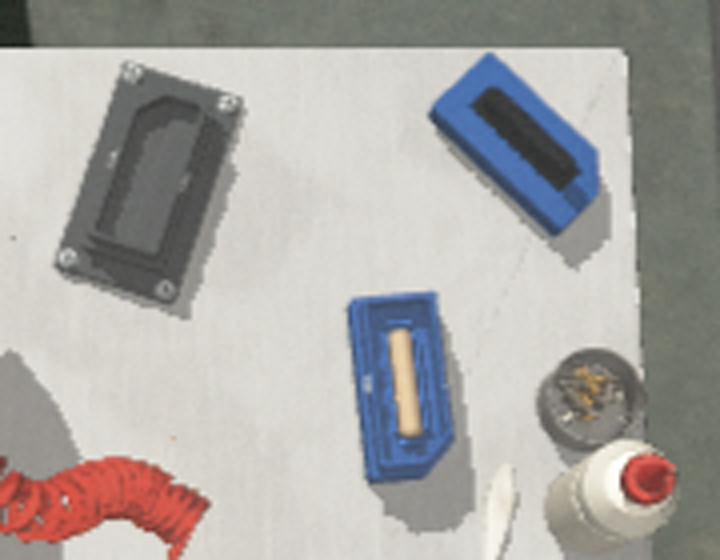

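Run:
```python
from h import *
m,P=campose("top")
s=robot.read_state()
M=R.from_quat(s["tcp_rot"]).as_matrix();print(M)
def q(l,z): 
    return cast(m,P,[(220+(a-1.5)/4,110+(b-1.5)/4) for a,b in l],z)[:,:2]
b=q([(125,62),(243,100),(175,305),(55,270)],8);print("base",b,b.mean(0),np.linalg.norm(b-np.roll(b,1,0),axis=1),np.arctan2(*(((b[0]+b[1])-(b[2]+b[3]))[::-1])))
t=q([(350,300),(437,293),(454,440),(428,475),(368,482)],26);print("tray",t, np.linalg.norm(t-np.roll(t,1,0),axis=1))
l=q([(430,113),(490,55),(598,150),(598,190),(558,236)],24);print("lid",l,np.linalg.norm(l-np.roll(l,1,0),axis=1))
```

```text
[[ 0.9435 -0.0009  0.3314]
 [-0.3314 -0.0017  0.9435]
 [-0.0003 -1.     -0.0019]]
base [[694.5452   1.5476]
 [665.3914 -85.0295]
 [511.212  -34.7261]
 [536.8769  51.5912]] [602.0064 -16.6542] [165.4197  91.3538 162.1781  90.052 ] -0.31131852009283
tray [[ 511.0081 -158.262 ]
 [ 516.2179 -220.0327]
 [ 410.9166 -228.7409]
 [ 386.2775 -209.8814]
 [ 381.2947 -168.0473]] [130.082   61.9901 105.6608  31.0285  42.1298]
lid [[ 650.3934 -219.2921]
 [ 694.6768 -264.2731]
 [ 622.7135 -339.5492]
 [ 592.7905 -338.1555]
 [ 558.6395 -308.0058]] [127.6279  63.1213 104.1403  29.9554  45.5553]
```

```bash
cat > plan.py <<'E'
import json,sys,numpy as np
from scipy.spatial.transform import Rotation as R
def load():
    return json.load(open("cmd.json"))
def save(c): json.dump(c,open("cmd.json","w"))
def axes(h):
    h=np.radians(h);return np.array([np.sin(h),-np.cos(h),0]),np.array([np.cos(h),np.sin(h),0])
def emit(path,g,commit=True):
    """path: list of (x,y,z,h) per row; len multiple of 5"""
    c=np.array(load(),float)
    for i in range(0,len(path),5):
        ax,az=axes(c[3]);rows=[]
        for p in path[i:i+5]:
            d=np.array(p[:3])-c[:3]
            rows.append([g,round(d@ax/1e3,4)+0.0,round(-d[2]/1e3,4)+0.0,round(d@az/1e3,4)+0.0,0,round(-(p[3]-c[3]),2)+0.0,0])
        print("[" + ",".join("["+",".join(f"{v:g}" for v in r)+"]" for r in rows)+"]")
        l=rows[-1];c[:3]+=1e3*(l[1]*ax+l[3]*az);c[2]-=1e3*l[2];c[3]-=l[5]
    print("end cmd",c.round(2))
    if commit: save(c.tolist())
def ramp(n,k=None):
    """n rows, trapezoid speed; returns fractions"""
    k=k or min(3,n//3) 
    v=np.ones(n); 
    for i in range(k): v[i]=v[-1-i]=(i+1)/(k+1)
    return np.cumsum(v)/v.sum()
def go(x,y,z,h,n,g=0,polar=False,commit=True):
    a=np.array(load(),float);b=np.array([x,y,z,h],float);P=[]
    for f in ramp(n):
        p=a+(b-a)*f
        if polar:
            r0,r1=np.hypot(*a[:2]),np.hypot(*b[:2]);t0,t1=np.arctan2(a[1],a[0]),np.arctan2(b[1],b[0])
            r=r0+(r1-r0)*f;t=t0+(t1-t0)*f;p[0],p[1]=r*np.cos(t),r*np.sin(t)
        P.append(p)
    P=np.array(P);st=np.diff(np.vstack([a,P]),axis=0);print("max step",np.linalg.norm(st[:,:3],axis=1).max().round(1),abs(st[:,3]).max().round(2))
    emit(P,g,commit)
E
python3 - <<'E'
from plan import *
save([223.666,636.851,205.625,70.65])
go(152,430,262,70.65,10)
go(414,-175,262,-85.1,30,polar=True)
E
```

```text
max step 32.3 0.0
[[0,0,-0.002,-0.0078,0,0,0],[0,0.0001,-0.006,-0.0235,0,0,0],[0,0.0002,-0.0121,-0.0469,0,0,0],[0,0.0003,-0.0201,-0.0782,0,0,0],[0,0.0005,-0.0282,-0.1095,0,0,0]]
[[0,0.0001,-0.008,-0.0312,0,0,0],[0,0.0002,-0.0161,-0.0625,0,0,0],[0,0.0003,-0.0221,-0.086,0,0,0],[0,0.0004,-0.0262,-0.1016,0,0,0],[0,0.0004,-0.0282,-0.1094,0,0,0]]
end cmd [151.99 430.02 262.02  70.65]
max step 27.5 5.77
[[0,0.0069,0,-0.0001,0,1.44,0],[0,0.0206,0,-0.0007,0,4.33,0],[0,0.0412,0,-0.0023,0,8.65,0],[0,0.0685,0,-0.0059,0,14.42,0],[0,0.0955,0,-0.0112,0,20.19,0]]
[[0,0.0274,0,0.0028,0,5.77,0],[0,0.0548,0,0.0038,0,11.54,0],[0,0.0823,0,0.0033,0,17.31,0],[0,0.1096,0,0.001,0,23.07,0],[0,0.1368,0,-0.0028,0,28.84,0]]
[[0,0.0262,0,0.0081,0,5.77,0],[0,0.0528,0,0.0146,0,11.54,0],[0,0.0797,0,0.0195,0,17.31,0],[0,0.1069,0,0.0228,0,23.08,0],[0,0.1342,0,0.0244,0,28.85,0]]
[[0,0.024,0,0.0132,0,5.76,0],[0,0.0487,0,0.0249,0,11.53,0],[0,0.074,0,0.0351,0,17.3,0],[0,0.0999,0,0.0437,0,23.07,0],[0,0.1263,0,0.0507,0,28.84,0]]
[[0,0.0207,0,0.0176,0,5.77,0],[0,0.0425,0,0.034,0,11.53,0],[0,0.0653,0,0.049,0,17.3,0],[0,0.0889,0,0.0626,0,23.07,0],[0,0.1132,0,0.0747,0,28.84,0]]
[[0,0.0168,0,0.0214,0,5.77,0],[0,0.0349,0,0.0417,0,11.54,0],[0,0.0492,0,0.0562,0,15.86,0],[0,0.0591,0,0.0655,0,18.75,0],[0,0.0641,0,0.0701,0,20.19,0]]
end cmd [ 414.03 -175.03  262.02  -85.1 ]
```

carry_out:
  moves:
    - [0,0,-0.002,-0.008,0,0,0]
    - [0,0,-0.006,-0.024,0,0,0]
    - [0,0,-0.012,-0.047,0,0,0]
    - [0,0,-0.02,-0.078,0,0,0]
    - [0,0,-0.028,-0.11,0,0,0]

```text
clock: 0.57
tool_pos: [186.6, 531.5, 233.2]
tcp_rot: [0.698, -0.119, 0.119, -0.697]
ft_force: [-0.5, 0.7, 1.1]
opening: 1.002
```

carry_out:
  moves:
    - [0,0,-0.008,-0.031,0,0,0]
    - [0,0,-0.016,-0.062,0,0,0]
    - [0,0,-0.022,-0.086,0,0,0]
    - [0,0,-0.026,-0.102,0,0,0]
    - [0,0,-0.028,-0.109,0,0,0]

```text
clock: 0.98
tool_pos: [150.2, 428.5, 262.4]
tcp_rot: [-0.697, 0.119, -0.119, 0.697]
ft_force: [0.4, 0.2, -0.2]
opening: 1.001
```

carry_out:
  moves:
    - [0,0.007,0,0,0,1.4,0]
    - [0,0.021,0,-0.001,0,4.3,0]
    - [0,0.041,0,-0.002,0,8.6,0]
    - [0,0.068,0,-0.006,0,14.4,0]
    - [0,0.096,0,-0.011,0,20.2,0]

```text
clock: 1.4
tool_pos: [239.3, 388.0, 261.2]
tcp_rot: [0.665, -0.241, 0.241, -0.665]
ft_force: [-0.5, 0.6, 0.4]
opening: 1.0
```

carry_out:
  moves:
    - [0,0.027,0,0.003,0,5.8,0]
    - [0,0.055,0,0.004,0,11.5,0]
    - [0,0.082,0,0.003,0,17.3,0]
    - [0,0.11,0,0.001,0,23.1,0]
    - [0,0.137,0,-0.003,0,28.8,0]

```text
clock: 1.82
tool_pos: [343.7, 297.5, 261.0]
tcp_rot: [0.584, -0.399, 0.399, -0.584]
ft_force: [0.3, 0.4, 0.0]
opening: 1.002
```

carry_out:
  moves:
    - [0,0.026,0,0.008,0,5.8,0]
    - [0,0.053,0,0.015,0,11.5,0]
    - [0,0.08,0,0.02,0,17.3,0]
    - [0,0.107,0,0.023,0,23.1,0]
    - [0,0.134,0,0.024,0,28.8,0]

```text
clock: 2.23
tool_pos: [415.0, 181.3, 261.0]
tcp_rot: [-0.466, 0.532, -0.532, 0.466]
ft_force: [0.3, 0.1, -0.4]
opening: 1.001
```

carry_out:
  moves:
    - [0,0.024,0,0.013,0,5.8,0]
    - [0,0.049,0,0.025,0,11.5,0]
    - [0,0.074,0,0.035,0,17.3,0]
    - [0,0.1,0,0.044,0,23.1,0]
    - [0,0.126,0,0.051,0,28.8,0]

```text
clock: 2.65
tool_pos: [449.4, 49.6, 261.0]
tcp_rot: [-0.319, 0.631, -0.631, 0.319]
ft_force: [1.2, 1.1, -0.6]
opening: 1.0
```

carry_out:
  moves:
    - [0,0.021,0,0.018,0,5.8,0]
    - [0,0.042,0,0.034,0,11.5,0]
    - [0,0.065,0,0.049,0,17.3,0]
    - [0,0.089,0,0.063,0,23.1,0]
    - [0,0.113,0,0.075,0,28.8,0]

```text
clock: 3.07
tool_pos: [443.2, -86.2, 261.1]
tcp_rot: [-0.152, 0.691, -0.69, 0.152]
ft_force: [-0.4, -0.4, -0.5]
opening: 1.0
```

carry_out:
  moves:
    - [0,0.017,0,0.021,0,5.8,0]
    - [0,0.035,0,0.042,0,11.5,0]
    - [0,0.049,0,0.056,0,15.9,0]
    - [0,0.059,0,0.066,0,18.8,0]
    - [0,0.064,0,0.07,0,20.2,0]

```text
clock: 3.48
tool_pos: [414.5, -177.0, 261.0]
tcp_rot: [-0.03, 0.707, -0.706, 0.029]
ft_force: [-0.5, -0.3, -0.9]
opening: 1.0
```

```bash
cat >> plan.py <<'E'
from bench import robot
def load():
    s=robot.read_state();M=R.from_quat(s["tcp_rot"]).as_matrix()
    return [*s["tool_pos"],float(np.degrees(np.arctan2(M[1,2],M[0,2])))]
def save(c): pass
E
python3 - <<'E'
from plan import *
print(np.round(load(),2))
go(419,-197,114,-85.1,10)
E
```

```text
[ 414.53 -177.04  261.01  -85.26]
max step 21.2 0.02
[[0,-0.0001,0.0053,0.0007,0,-0.01,0],[0,-0.0003,0.0158,0.0022,0,-0.02,0],[0,-0.0006,0.0315,0.0043,0,-0.03,0],[0,-0.001,0.0525,0.0072,0,-0.06,0],[0,-0.0014,0.0735,0.0101,0,-0.08,0]]
[[0,-0.0004,0.021,0.0029,0,-0.02,0],[0,-0.0008,0.042,0.0058,0,-0.04,0],[0,-0.0011,0.0578,0.008,0,-0.06,0],[0,-0.0013,0.0683,0.0094,0,-0.07,0],[0,-0.0014,0.0735,0.0102,0,-0.08,0]]
end cmd [ 419.01 -197.03  114.01  -85.1 ]
```

carry_out:
  moves:
    - [0,0,0.008,0.001,0,0,0]
    - [0,0,0.025,0.003,0,0,0]
    - [0,0,0.05,0.006,0,0,0]
    - [0,0,0.08,0.012,0,0,0]
    - [0,0,0.11,0.016,0,0,0]

```text
clock: 3.9
tool_pos: [416.8, -190.3, 150.3]
tcp_rot: [0.031, -0.706, 0.707, -0.032]
ft_force: [0.0, -0.1, -0.0]
opening: 0.996
```

carry_out:
  moves:
    - [0,-0.001,0.02,0.002,0,0,0]
    - [0,-0.002,0.03,0.003,0,0,0]
    - [0,-0.003,0.037,0.004,0,0,0]
    - [0,-0.003,0.037,0.004,0,0,0]
    - [0,-0.003,0.037,0.004,0,0,0]

```text
clock: 4.32
tool_pos: [420.2, -194.5, 115.4]
tcp_rot: [0.031, -0.706, 0.707, -0.032]
ft_force: [0.6, 0.5, 0.3]
opening: 0.999
```

```bash
cat >> h.py <<'E'
import pickle
def shot(tag):
    s=robot.read_state();im=robot.camera("wrist")
    cv2.imwrite(f"pics/{tag}.png",im);pickle.dump(s,open(f"pics/{tag}.pkl","wb"))
    return s,im
def reload(tag): return pickle.load(open(f"pics/{tag}.pkl","rb")),cv2.imread(f"pics/{tag}.png")
E
python3 - <<'E'
from h import *
s,im=shot("w1");print(s["clock"],s["tool_pos"])
cv2.imwrite("pics/w1b.png",cv2.resize(im,(800,600)))
E
```

```text
4.3167 [ 420.2133 -194.4584  115.3596]
```

View pics/w1b.png

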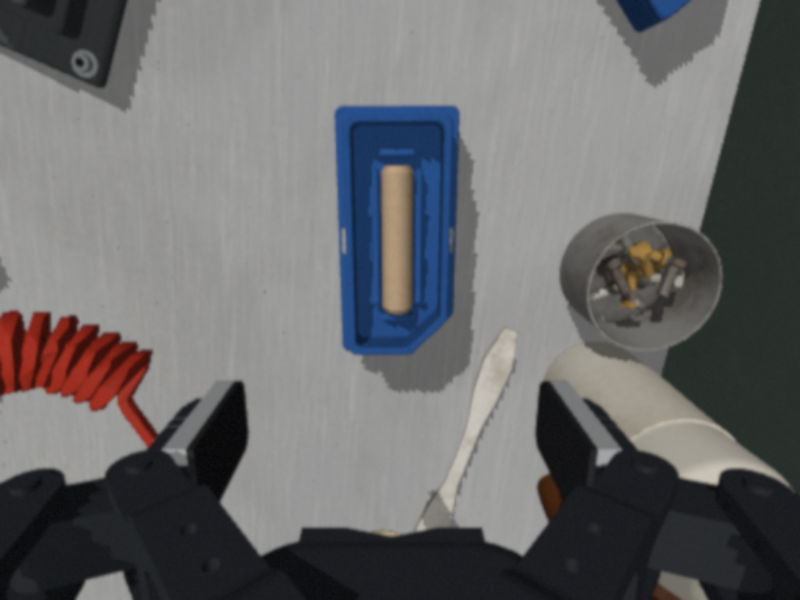

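Run:
```python
from h import *
s,im=reload("w1")
c=im[55:240,195:315]
cv2.imwrite("pics/w1c.png",cv2.resize(c,None,fx=3.2,fy=3.2,interpolation=cv2.INTER_CUBIC))
m,P=campose("wrist",s)
hsv=cv2.cvtColor(im,cv2.COLOR_BGR2HSV)
bl=cv2.inRange(hsv,(100,110,40),(125,255,255)); bl[240:]=0
cs,_=cv2.findContours(bl,cv2.RETR_EXTERNAL,cv2.CHAIN_APPROX_NONE)
c=max(cs,key=cv2.contourArea)
print(cv2.boundingRect(c),cv2.approxPolyDP(c,3,True)[:,0].tolist())
for z in(0,26,44):
    W=cast(m,P,c[:,0],z)[:,:2].astype(np.float32);print(z,cv2.minAreaRect(W))
```

```text
(215, 68, 78, 159) [[218, 68], [215, 97], [217, 146], [222, 149], [222, 161], [218, 161], [220, 221], [230, 226], [261, 226], [289, 196], [290, 162], [286, 152], [291, 134], [292, 70]]
0 ((444.923828125, -195.0250701904297), (143.8914794921875, 66.90921783447266), 5.358278751373291)
26 ((449.0353698730469, -194.36512756347656), (130.7033233642578, 60.776729583740234), 5.358297348022461)
44 ((451.88189697265625, -193.908203125), (121.57300567626953, 56.53118133544922), 5.358275890350342)
```

View pics/w1c.png

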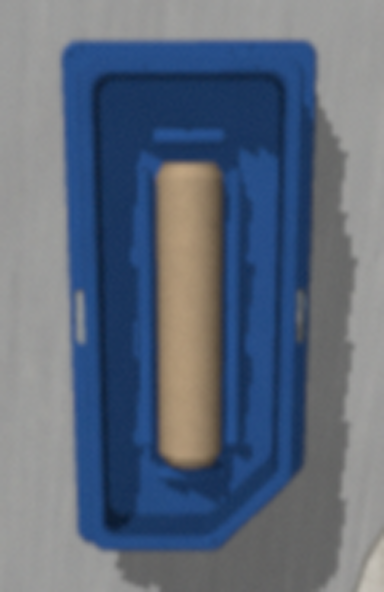

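Run:
```python
from h import *
import plan
s,im=reload("w1")
m,P=campose("wrist",s)
hsv=cv2.cvtColor(im,cv2.COLOR_BGR2HSV)
bl=cv2.inRange(hsv,(100,110,40),(125,255,255)); bl[240:]=0
L=[];Rr=[]
for r in range(80,215):
    x=np.where(bl[r,195:315])[0]+195
    if r<145 or r>165: L.append((x[0]-.5,r))
    if r<145 or 168<r<185: Rr.append((x[-1]+.5,r))
for E in(L,Rr):
    W=cast(m,P,E,26)[:,:2]
    vx,vy,x0,y0=cv2.fitLine(W.astype(np.float32),cv2.DIST_HUBER,0,.01,.01).ravel();print(np.degrees(np.arctan2(vy,vx)),x0,y0, "y at x=449:",y0+(449-x0)*vy/vx)
print(np.round(plan.load(),2))
plan.go(449,-194.3,70,-84.65,5)
plan.go(449,-194.3,4,-84.65,5)
```

```text
5.447327 450.77072 -163.76485 y at x=449: -163.9337
5.257159 473.51495 -222.57272 y at x=449: -224.82841
[ 420.49 -194.75  115.96  -84.92]
max step 13.5 0.07
[[0,-0.0036,0.0057,0.0003,0,-0.03,0],[0,-0.0107,0.0172,0.0008,0,-0.1,0],[0,-0.0178,0.0287,0.0013,0,-0.17,0],[0,-0.0249,0.0402,0.0018,0,-0.23,0],[0,-0.0284,0.046,0.0021,0,-0.27,0]]
end cmd [ 448.97 -194.32   69.96  -84.65]
max step 28.9 0.07
[[0,-0.0036,0.014,0.0003,0,-0.03,0],[0,-0.0107,0.042,0.0008,0,-0.1,0],[0,-0.0178,0.07,0.0013,0,-0.17,0],[0,-0.0249,0.098,0.0018,0,-0.23,0],[0,-0.0284,0.112,0.0021,0,-0.27,0]]
end cmd [ 448.97 -194.32    3.96  -84.65]
```

carry_out:
  moves:
    - [0,-0.004,0.004,0,0,-0.1,0]
    - [0,-0.011,0.015,0.001,0,-0.2,0]
    - [0,-0.02,0.03,0.0015,0,-0.3,0]
    - [0,-0.027,0.045,0.002,0,-0.3,0]
    - [0,-0.0285,0.06,0.002,0,-0.3,0]

```text
clock: 4.78
tool_pos: [450.2, -194.6, 55.5]
tcp_rot: [0.032, -0.705, 0.707, -0.034]
ft_force: [-0.2, 0.2, -0.0]
opening: 1.001
```

carry_out:
  moves:
    - [0,0,0.016,0,0,0,0]
    - [0,0,0.032,0,0,0,0]
    - [0,0,0.044,0,0,0,0]
    - [0,0,0.05,0,0,0,0]
    - [0,0,0.05,0,0,0,0]

```text
clock: 5.2
tool_pos: [447.8, -193.5, 3.9]
tcp_rot: [-0.033, 0.707, -0.706, 0.033]
ft_force: [-0.7, 0.3, -0.1]
opening: 1.001
```

Run:
```python
from h import *
import plan
print(np.round(plan.load(),2))
s,im=shot("w2");print(s["ft_force"])
cv2.imwrite("pics/w2b.png",cv2.resize(im,(800,600)))
```

```text
[ 447.76 -193.51    3.89  -84.65]
[-0.6566  0.2548 -0.0518]
```

View pics/w2b.png

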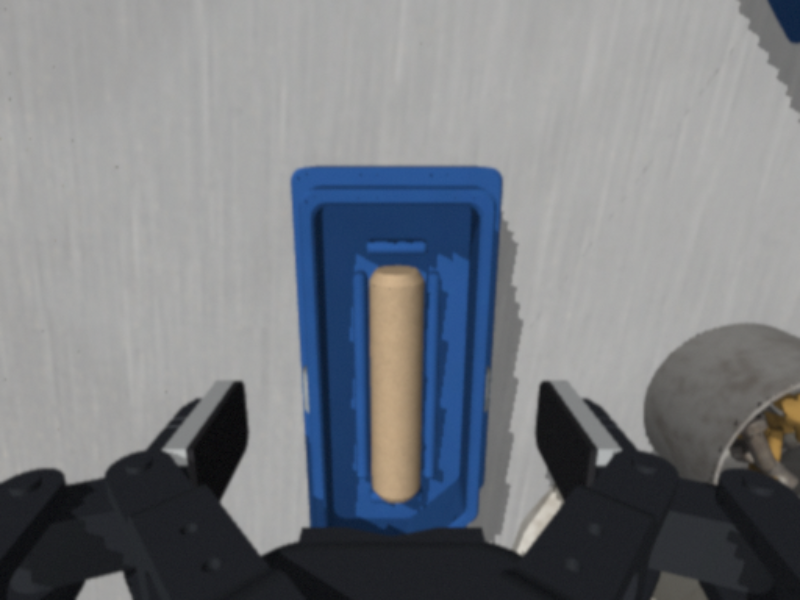

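carry_out:
  moves:
    - [0.1,0,0,0.0008,0,0,0]
    - [0.2,0,0,0.0008,0,0,0]
    - [0.25,0,0,0.0008,0,0,0]
    - [0.3,0,0,0.0008,0,0,0]
    - [0.4,0,0,0.0008,0,0,0]
  squeeze: 80

```text
clock: 5.67
tool_pos: [448.6, -195.1, 5.8]
tcp_rot: [0.033, -0.706, 0.707, -0.033]
ft_force: [-3.0, 4.1, 5.8]
opening: 0.603
```

carry_out:
  moves:
    - [0.6,0,0,0,0,0,0]
    - [1,0,0,0,0,0,0]
    - [1,0,0,0,0,0,0]
    - [1,0,0,0,0,0,0]
    - [1,0,0,0,0,0,0]
  squeeze: 80

```text
clock: 6.08
tool_pos: [448.7, -195.0, 6.4]
tcp_rot: [0.033, -0.706, 0.706, -0.033]
ft_force: [-3.8, 2.4, 9.8]
opening: 0.578
```

Run:
```python
from h import *
import plan
print(np.round(plan.load(),2))
s,im=shot("w3");print(s["ft_force"],s["opening"])
cv2.imwrite("pics/w3b.png",cv2.resize(im,(800,600)))
cv2.imwrite("pics/s3.png",cv2.resize(robot.camera("scene")[160:260,240:400],None,fx=4,fy=4))
```

```text
[ 448.67 -194.96    6.45  -84.65]
[-3.8393  2.4029  9.7934] 0.5775770378257006
```

View pics/w3b.png

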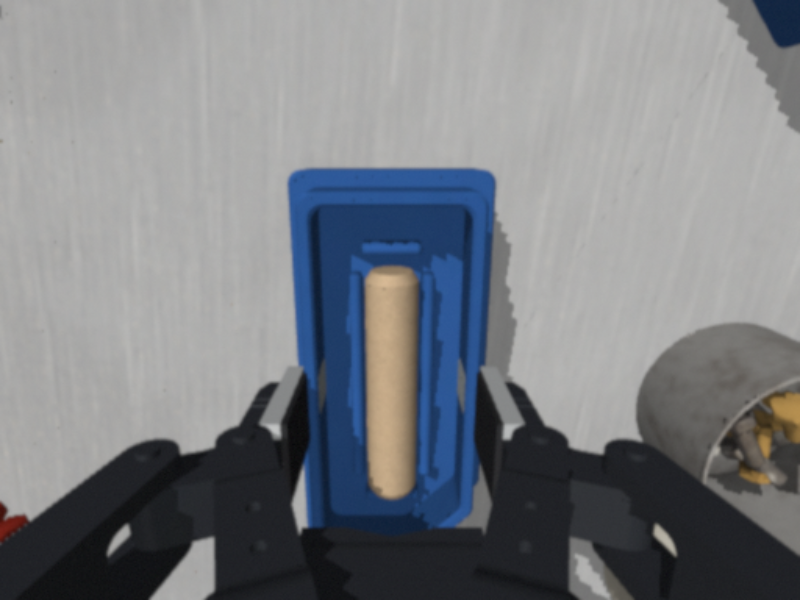

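View pics/s3.png

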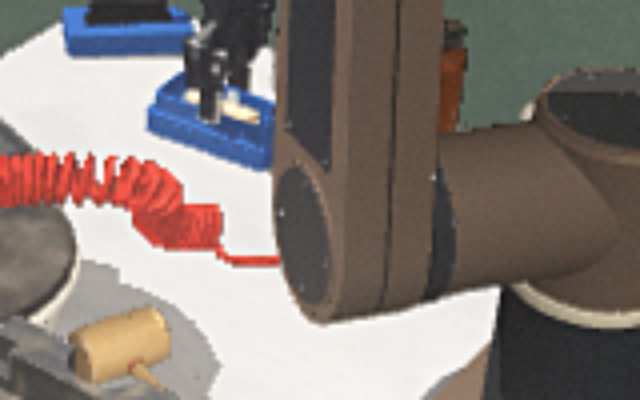

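carry_out:
  moves:
    - [1,0,-0.002,0,0,0,0]
    - [1,0,-0.006,0,0,0,0]
    - [1,0,-0.012,0,0,0,0]
    - [1,0,-0.016,0,0,0,0]
    - [1,0,-0.018,0,0,0,0]

```text
clock: 6.6
tool_pos: [448.1, -194.7, 23.0]
tcp_rot: [0.033, -0.706, 0.706, -0.033]
ft_force: [-0.4, -0.1, -4.5]
opening: 0.572
```

Run:
```python
from h import *
import plan
print(np.round(plan.load(),2))
s,im=shot("w4");print(s["ft_force"],s["moment"],s["opening"])
cv2.imwrite("pics/w4b.png",cv2.resize(im,(800,600)))
cv2.imwrite("pics/s4.png",cv2.resize(robot.camera("scene")[160:260,240:400],None,fx=4,fy=4))
```

```text
[ 448.1  -194.67   22.96  -84.65]
[-0.4261 -0.0586 -4.5138] [-0.0067  0.0588 -0.0297] 0.5718760261756923
```

View pics/w4b.png

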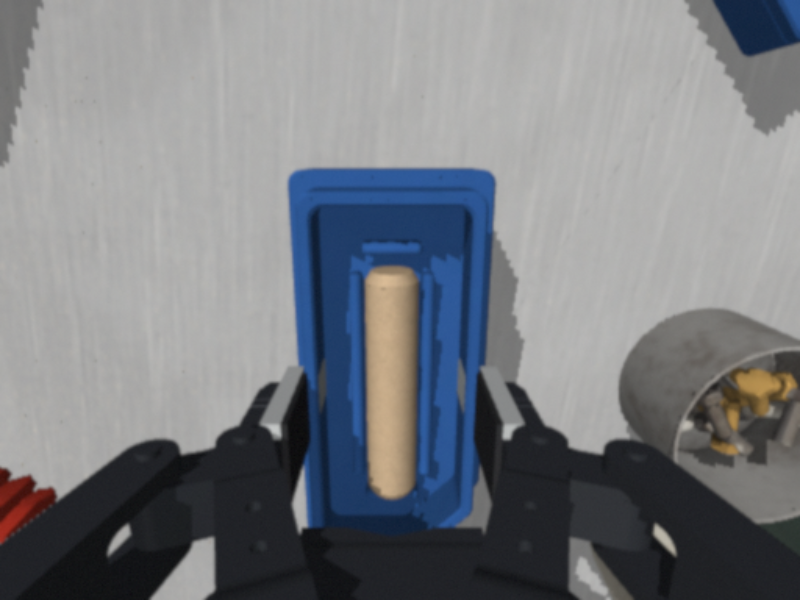

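View pics/s4.png

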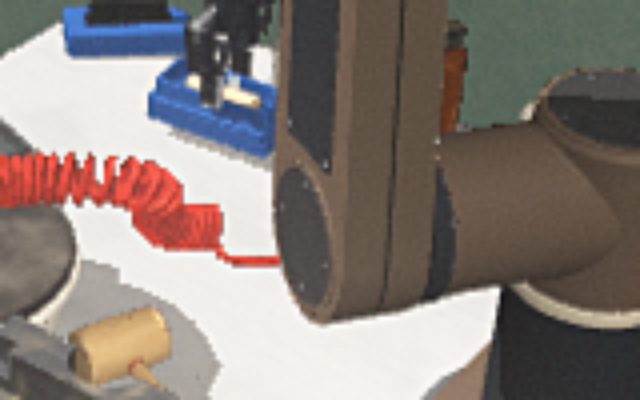

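Run:
```python
from plan import *
go(562,-140,140,-17.8,20,g=1)
```

```text
max step 10.1 3.93
[[1,-0.0017,-0.0017,-0.0006,0,-0.98,0],[1,-0.0052,-0.0052,-0.0019,0,-2.95,0],[1,-0.0104,-0.0103,-0.0039,0,-5.9,0],[1,-0.0174,-0.0172,-0.0065,0,-9.83,0],[1,-0.0244,-0.0241,-0.0091,0,-13.76,0]]
[[1,-0.0073,-0.0069,-0.0008,0,-3.94,0],[1,-0.0147,-0.0138,-0.0017,0,-7.87,0],[1,-0.0221,-0.0206,-0.0025,0,-11.8,0],[1,-0.0294,-0.0275,-0.0034,0,-15.73,0],[1,-0.0368,-0.0344,-0.0042,0,-19.67,0]]
[[1,-0.0073,-0.0069,0.0016,0,-3.93,0],[1,-0.0145,-0.0138,0.0033,0,-7.86,0],[1,-0.0217,-0.0206,0.005,0,-11.79,0],[1,-0.029,-0.0275,0.0067,0,-15.73,0],[1,-0.0362,-0.0344,0.0083,0,-19.66,0]]
[[1,-0.0062,-0.0069,0.004,0,-3.93,0],[1,-0.0125,-0.0138,0.0081,0,-7.86,0],[1,-0.0172,-0.0189,0.0111,0,-10.81,0],[1,-0.0203,-0.0224,0.0131,0,-12.78,0],[1,-0.0219,-0.0241,0.0141,0,-13.76,0]]
end cmd [ 562.05 -139.97  140.    -17.8 ]
```

carry_out:
  moves:
    - [1,-0.001,-0.003,0,0,-1,0]
    - [1,-0.004,-0.009,-0.001,0,-3,0]
    - [1,-0.009,-0.017,-0.003,0,-6,0]
    - [1,-0.016,-0.025,-0.006,0,-10,0]
    - [1,-0.024,-0.032,-0.009,0,-14,0]

```text
clock: 7.12
tool_pos: [471.1, -183.2, 54.8]
tcp_rot: [-0.12, 0.697, -0.697, 0.12]
ft_force: [0.1, -0.4, -5.2]
opening: 0.577
```

carry_out:
  moves:
    - [1,-0.007,-0.007,-0.001,0,-4,0]
    - [1,-0.015,-0.014,-0.002,0,-8,0]
    - [1,-0.022,-0.021,-0.003,0,-12,0]
    - [1,-0.029,-0.028,-0.003,0,-16,0]
    - [1,-0.037,-0.035,-0.004,0,-19.7,0]

```text
clock: 7.53
tool_pos: [504.7, -167.1, 89.6]
tcp_rot: [-0.238, 0.666, -0.666, 0.237]
ft_force: [0.1, 0.2, -4.6]
opening: 0.581
```

carry_out:
  moves:
    - [1,-0.007,-0.007,0.002,0,-4,0]
    - [1,-0.014,-0.014,0.003,0,-8,0]
    - [1,-0.022,-0.02,0.005,0,-12,0]
    - [1,-0.029,-0.027,0.007,0,-16,0]
    - [1,-0.036,-0.033,0.008,0,-19.7,0]

```text
clock: 7.95
tool_pos: [537.9, -150.7, 122.6]
tcp_rot: [-0.348, 0.616, -0.615, 0.348]
ft_force: [1.1, -0.3, -5.8]
opening: 0.577
```

carry_out:
  moves:
    - [1,-0.006,-0.005,0.004,0,-4,0]
    - [1,-0.012,-0.01,0.008,0,-8,0]
    - [1,-0.018,-0.014,0.011,0,-11,0]
    - [1,-0.021,-0.016,0.013,0,-13,0]
    - [1,-0.022,-0.017,0.014,0,-13.5,0]

```text
clock: 8.37
tool_pos: [561.5, -139.0, 139.6]
tcp_rot: [-0.417, 0.571, -0.571, 0.417]
ft_force: [-0.4, -0.7, -4.5]
opening: 0.578
```

Run:
```python
from h import *
import plan
print(np.round(plan.load(),2))
s,im=shot("w5");print(s["ft_force"],s["moment"],s["opening"])
cv2.imwrite("pics/w5b.png",cv2.resize(im,(800,600)))
```

```text
[ 561.48 -139.04  139.61  -17.63]
[-0.3773 -0.7049 -4.4697] [-0.0353  0.0152  0.0216] 0.5782134326025405
```

View pics/w5b.png

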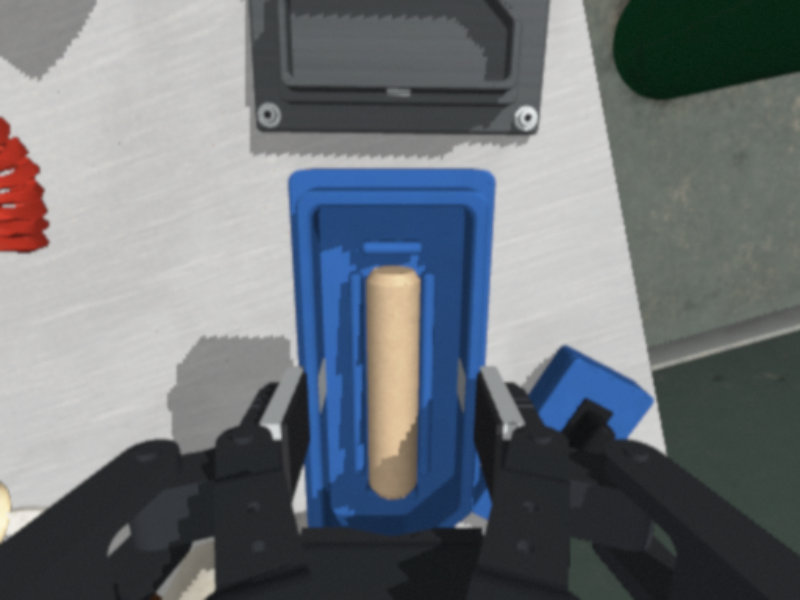

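Run:
```python
from h import *
s,im=reload("w5")
m,P=campose("wrist",s)
print(cast(m,P,[(268*.64,115*.64),(526*.64,118*.64)],8), cast(m,P,[(398*.64,92*.64)],40-9))
M=R.from_quat(s["tcp_rot"]).as_matrix();tx=M[:,0]
B=np.array([602,-16.6,0]);yx=-M[:,0]; 
for L in(0,50,100,140):
  for X in(0,30,60,90):
    Q=P.copy();Q[:3,3]+=tx*X+np.array([0,0,L])
    r=proj(m,Q,[B+yx*46+[0,0,8],B+yx*26+[0,0,40],B-yx*26+[0,0,40],B-yx*46+[0,0,8]])[:,1]
    print(L,X,r.round(0))
```

```text
[[521.1881 -27.3738   8.    ]
 [662.2111 -73.7597   8.    ]] [[595.0262 -40.7813  31.    ]]
0 0 [-30. -17.  59.  87.]
0 30 [-74. -64.  16.  51.]
0 60 [-120. -116.  -29.   13.]
0 90 [-170. -172.  -78.  -28.]
50 0 [-10.   3.  65.  89.]
50 30 [-46. -35.  30.  58.]
50 60 [-84. -77.  -7.  26.]
50 90 [-124. -121.  -46.   -8.]
100 0 [ 5. 18. 70. 90.]
100 30 [-26. -15.  40.  64.]
100 60 [-58. -50.   9.  36.]
100 90 [-91. -86. -24.   7.]
140 0 [14. 26. 73. 91.]
140 30 [-13.  -3.  47.  67.]
140 60 [-41. -33.  19.  42.]
140 90 [-71. -65. -11.  16.]
```

carry_out:
  moves:
    - [1,-0.001,-0.006,0,0,0,0]
    - [1,-0.003,-0.02,0,0,0,0]
    - [1,-0.006,-0.04,0,0,0,0]
    - [1,-0.008,-0.054,0,0,0,0]
    - [1,-0.008,-0.06,0,0,0,0]

```text
clock: 8.83
tool_pos: [564.5, -132.0, 202.5]
tcp_rot: [0.416, -0.57, 0.572, -0.418]
ft_force: [-0.4, 0.3, -3.5]
opening: 0.574
```

carry_out:
  moves:
    - [1,0,0,0,0,0,0]
    - [1,0,0,0,0,0,0]
    - [1,0,0,0,0,0,0]
    - [1,0,0,0,0,0,0]
    - [1,0,0,0,0,0,0]

```text
clock: 9.25
tool_pos: [562.8, -131.6, 198.2]
tcp_rot: [-0.417, 0.572, -0.57, 0.416]
ft_force: [0.3, 0.2, -5.1]
opening: 0.577
```

Run:
```python
from h import *
import plan
print(np.round(plan.load(),2))
s,im=shot("w6")
cv2.imwrite("pics/w6b.png",cv2.resize(im[0:110,140:370],None,fx=3.45,fy=3.45,interpolation=cv2.INTER_CUBIC))
```

```text
[ 562.84 -131.62  198.19  -17.77]
```

View pics/w6b.png

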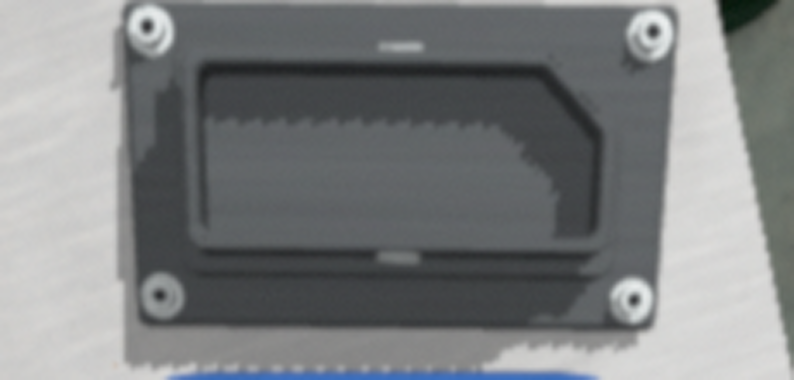

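```bash
cat >> h.py <<'E'
def subedge(g,pts0,pts1,n,half,sgn):
    """along line pts0->pts1 sample n profiles perpendicular, +-half px; strongest gradient of sign sgn along normal (left-normal)"""
    p0,p1=np.array(pts0,float),np.array(pts1,float);d=(p1-p0)/np.linalg.norm(p1-p0);nn=np.array([-d[1],d[0]])
    t=np.arange(-half,half+.01,.25);out=[]
    for f in np.linspace(0.0,1.0,n):
        c=p0+f*(p1-p0);q=(c+t[:,None]*nn).astype(np.float32)
        v=cv2.remap(g,q[:,0].reshape(-1,1),q[:,1].reshape(-1,1),cv2.INTER_LINEAR).ravel().astype(float)
        v=cv2.GaussianBlur(v.reshape(-1,1),(1,9),1.5).ravel() if False else np.convolve(np.pad(v,4,'edge'),np.ones(9)/9,'valid')
        gr=np.gradient(v)*sgn;k=np.argmax(gr)
        if gr[k]<1 or k in(0,len(t)-1): continue
        out.append(c+t[k]*nn)
    return np.array(out)
def wline(W):
    vx,vy,x0,y0=cv2.fitLine(W[:,:2].astype(np.float32),cv2.DIST_HUBER,0,.01,.01).ravel()
    res=np.abs((W[:,0]-x0)*vy-(W[:,1]-y0)*vx);return np.array([x0,y0]),np.array([vx,vy]),np.median(res)
def inter(a,b):
    A=np.c_[a[1],-b[1]];t=np.linalg.solve(A,b[0]-a[0]);return a[0]+t[0]*a[1]
E
python3 - <<'E'
from h import *
s,im=reload("w6");m,P=campose("wrist",s)
g=cv2.cvtColor(im,cv2.COLOR_BGR2GRAY)
f=lambda x,y:(140+(x+.5)/3.45-.5,(y+.5)/3.45-.5)
def rect(cs,z,sg,half=3):
    L=[]
    for i in range(4):
        a,b=np.array(cs[i]),np.array(cs[(i+1)%4]);p=a+.12*(b-a);q=b-.12*(b-a)
        e=subedge(g,p,q,25,half,sg);l=wline(cast(m,P,e,z));L.append(l);print(len(e),np.degrees(np.arctan2(l[1][1],l[1][0])),l[2])
    C=[inter(L[i-1],L[i]) for i in range(4)];C=np.array(C)
    print(C,"centre",C.mean(0),"sizes",np.linalg.norm(C-np.roll(C,-1,0),axis=1));return C
# clockwise in image: TL,TR,BR,BL ; left normal (-dy,dx) points inside (down for top edge)
print("foot");rect([f(125,5),f(676,8),f(652,328),f(138,322)],8,-1)
b=cast(m,P,[f(148,28),f(650,33),f(632,300),f(162,296)],12);print("bolts",b.mean(0),np.degrees(np.arctan2(*(b[1]-b[0])[1::-1])),np.degrees(np.arctan2(*(b[2]-b[3])[1::-1])),np.linalg.norm(b-np.roll(b,-1,0),axis=1))
# catches
c=cast(m,P,[f(401,46),f(399,257)],31);print("catches",c,c.mean(0))
M=R.from_quat(s["tcp_rot"]).as_matrix()
for t in("w3","w4","w6"):
    s,im=reload(t);m,P=campose("wrist",s)
E
```

```text
foot
25 -17.792196 0.04680885303237137
25 71.78642 0.04825278292558188
25 -18.402294 0.05031126947230291
25 72.625404 0.29384136800827854
[[538.4352  52.153 ]
 [694.9664   1.9198]
 [666.4105 -84.8644]
 [511.6716 -33.3828]] centre [602.8709 -16.0436] sizes [164.394   91.3616 163.0782  89.6251]
bolts [603.1436 -15.3318  12.    ] -18.269995997634727 -18.181795720831207 [146.5113  73.9088 146.173   74.1357]
catches [[612.2938  11.5682  31.    ]
 [595.2955 -40.6376  31.    ]] [603.7947 -14.5347  31.    ]
```

```bash
cat > hand.py <<'E'
from h import *
def tray(tag,zs=19.55):
    s,im=reload(tag);m=robot.camera_model("wrist");T=m["tool_from_camera"]
    # frame with z up: X=tool x, Y=tool z? build pose in tool coords with up = -tool y : map (x,y,z)->(x,z,-y)
    A=np.array([[1,0,0,0],[0,0,1,0],[0,-1,0,0],[0,0,0,1.]]);P=A@T
    g=im[:,:,0].astype(np.float32)-im[:,:,2];g=g.astype(np.float32)  # blue-red
    k=.64
    E={"far":((305*k,168*k),(480*k,168*k)),"right":((494*k,190*k),(486*k,345*k)),"left":((298*k,345*k),(291*k,190*k))}
    L={}
    for n,(a,b) in E.items():
        e=subedge(g,a,b,30,6,1);W=cast(m,P,e,zs);L[n]=wline(W);l=L[n];print(tag,n,len(e),l[0],np.degrees(np.arctan2(l[1][1],l[1][0])),l[2])
    a=inter(L["far"],L["left"]);b=inter(L["far"],L["right"]);print(" corners (x,z)",a,b,"w",np.linalg.norm(a-b))
    ym=(a+b)/2; # centre: go 65 mm along +x with mean yaw
    d=L["left"][1]*np.sign(L["left"][1][0])+L["right"][1]*np.sign(L["right"][1][0]);d/=np.linalg.norm(d)
    print(" centre tool(x,z)",ym+65*d,"dir deg",np.degrees(np.arctan2(d[1],d[0])))
if __name__=="__main__":
    for t in("w3","w4","w5","w6"):tray(t)
    s,im=reload("w6")
    c=im[10:85,185:325];c=cv2.convertScaleAbs(cv2.resize(c,None,fx=5.7,fy=5.7,interpolation=cv2.INTER_CUBIC),alpha=2.2,beta=-80);cv2.imwrite("pics/w6c.png",c)
E
python3 hand.py
```

```text
w3 far 30 [-67.7311   5.0465] 89.90189 0.04822892266995675
w3 right 30 [-35.7334  29.3625] 0.14439338 0.047463268447179616
w3 left 30 [-39.3535 -31.8168] -0.037438884 0.06530217932681096
 corners (x,z) [-67.7942 -31.7982] [-67.6896  29.282 ] w 61.08032
 centre tool(x,z) [-2.7419 -1.1974] dir deg 0.05347725
w4 far 30 [-67.7721   1.6802] 89.99444 0.029013600977961115
w4 right 30 [-41.6623  29.312 ] 0.177923 0.05148050060913026
w4 left 30 [-33.0107 -31.7518] 0.12740661 0.050362374051733105
 corners (x,z) [-67.7753 -31.8291] [-67.7694  29.2309] w 61.06004
 centre tool(x,z) [-2.7726 -1.1259] dir deg 0.15266481
w5 far 30 [-67.7186   3.6293] 89.9239 0.041077989191673214
w5 right 30 [-35.7315  29.3984] 0.075410694 0.07135435533769173
w5 left 30 [-42.1682 -31.6903] -0.081428714 0.06500520787260619
 corners (x,z) [-67.7655 -31.6539] [-67.6844  29.3564] w 61.010334
 centre tool(x,z) [-2.7249 -1.1522] dir deg -0.0030090113
w6 far 30 [-67.797    4.5136] -89.943886 5.230993042218499e-07
w6 right 30 [-35.7315  29.3984] 0.075410694 0.06167203615019564
w6 left 30 [-42.1688 -31.6781] -0.06444284 0.05445580527338324
 corners (x,z) [-67.7616 -31.6493] [-67.8213  29.3562] w 61.00555
 centre tool(x,z) [-2.7915 -1.1403] dir deg 0.0054839253
```

View pics/w6c.png

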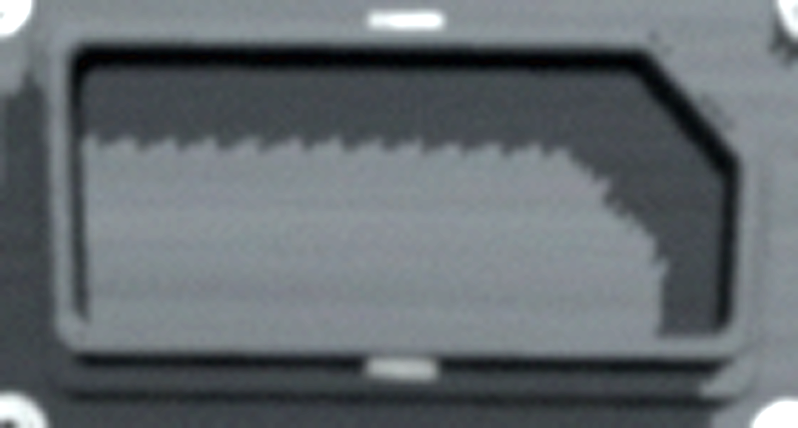

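Run:
```python
from h import *
m=robot.camera_model("wrist");T=m["tool_from_camera"];A=np.array([[1,0,0,0],[0,0,1,0],[0,-1,0,0],[0,0,0,1.]]);P=A@T;k=.64
def meas(tag,E,zs):
    s,im=reload(tag);g=(im[:,:,0].astype(np.float32)-im[:,:,2])
    L={}
    for n,(a,b) in E.items():
        e=subedge(g,np.array(a)*k,np.array(b)*k,30,4,1);L[n]=wline(cast(m,P,e,zs));print(tag,n,len(e),L[n][2],np.degrees(np.arctan2(L[n][1][1],L[n][1][0])))
    a=inter(L["far"],L["left"]);b=inter(L["far"],L["right"])
    d=L["left"][1]*np.sign(L["left"][1][0])+L["right"][1]*np.sign(L["right"][1][0]);d/=np.linalg.norm(d)
    c=(a+b)/2+65*d;print(" w",np.linalg.norm(a-b),"far mid",(a+b)/2,"c",c)
    if "near" in L: 
        a2=inter(L["near"],L["left"]);b2=inter(L["near"],L["right"]);print(" len",np.linalg.norm(a-a2),"c",(a+b+a2+b2)/4)
    M=R.from_quat(s["tcp_rot"]).as_matrix()
    print(" world",s["tool_pos"]+c[0]*M[:,0]+c[1]*M[:,2])
meas("w1",{"far":((345,106),(450,106)),"right":((459,120),(454,225)),"left":((345,340),(336,120)),"near":((405,355),(355,352))},26-115.36)
meas("w2",{"far":((305,168),(485,168)),"right":((501,190),(493,350)),"left":((303,350),(293,190))},26-3.89)
```

```text
w1 far 30 0.026550816453376674 -89.88784
w1 right 30 0.12186124625698364 0.21937956
w1 left 30 0.14745549336581726 0.3609463
w1 near 30 0.061729764668796205 -89.995476
 w 61.18235 far mid [-95.4807   1.1773] c [-30.4816   1.5064]
 len 131.14246 c [-29.8821   1.5094]
 world [ 450.7082 -193.2535  115.3865]
w2 far 30 7.3591719191397e-07 -89.94417
w2 right 30 0.06178607795770291 0.02360062
w2 left 30 0.06949215823525484 0.07343561
 w 61.224182 far mid [-68.4989   0.2005] c [-3.4989  0.2555]
 world [ 451.2687 -193.4355    3.8882]
```

Run:
```python
from h import *
import plan
m=robot.camera_model("wrist");T=m["tool_from_camera"]
h=71.9;ax,az=plan.axes(h);B=np.array([603.3,-16,0])
yaw=np.radians(-18.1);bx=np.array([np.cos(yaw),np.sin(yaw),0]);by=np.array([-bx[1],bx[0],0])
for z in(180,210):
 for X in(40,60,80):
  for Z in(-100,-120):
    tp=B+X*ax+Z*az+[0,0,z]
    TT=np.eye(4);TT[:3,:3]=np.c_[ax,[0,0,-1],az];TT[:3,3]=tp;P=TT@T
    q=proj(m,P,[B+a*82.5*bx+b*46*by+[0,0,8] for a,b in((-1,-1),(-1,1),(1,1),(1,-1))])
    print(z,X,Z,tp.round(0)[:2],(q/.64).round(0).tolist())
plan.go(625,-139,200,71.9,25,g=1)
```

```text
180 40 -100 [ 610. -123.] [[478.0, 73.0], [622.0, 73.0], [592.0, 319.0], [467.0, 319.0]]
180 40 -120 [ 604. -142.] [[509.0, 73.0], [654.0, 73.0], [620.0, 319.0], [494.0, 319.0]]
180 60 -100 [ 629. -130.] [[480.0, 38.0], [627.0, 38.0], [596.0, 293.0], [468.0, 292.0]]
180 60 -120 [ 623. -149.] [[512.0, 38.0], [659.0, 38.0], [623.0, 293.0], [496.0, 292.0]]
180 80 -100 [ 648. -136.] [[481.0, 2.0], [631.0, 2.0], [599.0, 265.0], [469.0, 265.0]]
180 80 -120 [ 642. -155.] [[514.0, 2.0], [664.0, 2.0], [627.0, 265.0], [497.0, 265.0]]
210 40 -100 [ 610. -123.] [[471.0, 80.0], [603.0, 80.0], [577.0, 307.0], [461.0, 307.0]]
210 40 -120 [ 604. -142.] [[500.0, 80.0], [632.0, 80.0], [603.0, 307.0], [486.0, 307.0]]
210 60 -100 [ 629. -130.] [[472.0, 49.0], [606.0, 49.0], [580.0, 282.0], [462.0, 282.0]]
210 60 -120 [ 623. -149.] [[501.0, 49.0], [636.0, 49.0], [606.0, 282.0], [488.0, 282.0]]
210 80 -100 [ 648. -136.] [[474.0, 16.0], [610.0, 16.0], [583.0, 257.0], [463.0, 257.0]]
210 80 -120 [ 642. -155.] [[503.0, 16.0], [640.0, 16.0], [609.0, 257.0], [489.0, 257.0]]
max step 2.8 4.08
[[1,-0.0001,0,0.00
[... 233 characters left out ...]
,0],[1,0.0005,-0.0003,0.0085,0,-12.23,0],[1,0.0007,-0.0003,0.0114,0,-16.31,0],[1,0.0008,-0.0004,0.0142,0,-20.38,0]]
[[1,0.0012,-0.0001,0.0026,0,-4.08,0],[1,0.0023,-0.0001,0.0052,0,-8.15,0],[1,0.0034,-0.0002,0.0078,0,-12.23,0],[1,0.0046,-0.0003,0.0104,0,-16.31,0],[1,0.0057,-0.0004,0.013,0,-20.38,0]]
[[1,0.002,0,0.002,0,-4.08,0],[1,0.0039,-0.0001,0.0041,0,-8.15,0],[1,0.0059,-0.0002,0.0061,0,-12.23,0],[1,0.0079,-0.0002,0.0082,0,-16.3,0],[1,0.0099,-0.0003,0.0102,0,-20.38,0]]
[[1,0.0025,-0.0001,0.0013,0,-4.07,0],[1,0.0051,-0.0002,0.0025,0,-8.15,0],[1,0.007,-0.0002,0.0034,0,-11.21,0],[1,0.0083,-0.0002,0.004,0,-13.24,0],[1,0.0089,-0.0003,0.0043,0,-14.26,0]]
end cmd [ 624.97 -139.01  200.04   71.9 ]
```

Run:
```python
import plan
plan.go(609,-160,180,71.9,25,g=1)
```

```text
max step 2.6 4.08
[[1,0.0001,0.0002,0.0006,0,-1.02,0],[1,0.0004,0.0006,0.0018,0,-3.06,0],[1,0.0009,0.0013,0.0036,0,-6.11,0],[1,0.0015,0.0021,0.006,0,-10.19,0],[1,0.0021,0.0029,0.0083,0,-14.26,0]]
[[1,0.0011,0.0009,0.0022,0,-4.08,0],[1,0.0023,0.0017,0.0044,0,-8.16,0],[1,0.0034,0.0025,0.0065,0,-12.23,0],[1,0.0046,0.0034,0.0087,0,-16.31,0],[1,0.0058,0.0042,0.0109,0,-20.38,0]]
[[1,0.0018,0.0009,0.0016,0,-4.08,0],[1,0.0036,0.0017,0.0033,0,-8.15,0],[1,0.0055,0.0025,0.0049,0,-12.23,0],[1,0.0073,0.0034,0.0065,0,-16.31,0],[1,0.0091,0.0042,0.0081,0,-20.38,0]]
[[1,0.0023,0.0009,0.0009,0,-4.08,0],[1,0.0046,0.0017,0.0018,0,-8.15,0],[1,0.0069,0.0025,0.0027,0,-12.23,0],[1,0.0092,0.0034,0.0036,0,-16.3,0],[1,0.0115,0.0042,0.0044,0,-20.38,0]]
[[1,0.0025,0.0008,0.0001,0,-4.07,0],[1,0.0049,0.0017,0.0001,0,-8.15,0],[1,0.0068,0.0023,0.0001,0,-11.21,0],[1,0.008,0.0027,0.0001,0,-13.24,0],[1,0.0086,0.0029,0.0001,0,-14.26,0]]
end cmd [ 608.97 -160.03  180.04   71.9 ]
```

carry_out:
  moves:
    - [1,0,0,0.001,0,-1,0]
    - [1,0,0.001,0.002,0,-3,0]
    - [1,0.001,0.001,0.004,0,-6,0]
    - [1,0.002,0.002,0.006,0,-10,0]
    - [1,0.002,0.003,0.008,0,-14.3,0]

```text
clock: 9.72
tool_pos: [570.7, -136.4, 196.5]
tcp_rot: [0.486, -0.514, 0.514, -0.486]
ft_force: [0.7, -0.2, -6.0]
opening: 0.58
```

carry_out:
  moves:
    - [1,0.001,0.001,0.002,0,-4,0]
    - [1,0.002,0.002,0.004,0,-8,0]
    - [1,0.003,0.003,0.007,0,-12,0]
    - [1,0.005,0.003,0.009,0,-16,0]
    - [1,0.006,0.004,0.011,0,-20.4,0]

```text
clock: 10.13
tool_pos: [581.4, -143.0, 192.5]
tcp_rot: [0.569, -0.42, 0.42, -0.569]
ft_force: [-0.6, 0.1, -5.4]
opening: 0.576
```

carry_out:
  moves:
    - [1,0.002,0.001,0.002,0,-4,0]
    - [1,0.004,0.002,0.003,0,-8,0]
    - [1,0.005,0.003,0.005,0,-12,0]
    - [1,0.007,0.003,0.007,0,-16,0]
    - [1,0.009,0.004,0.008,0,-20.4,0]

```text
clock: 10.55
tool_pos: [591.8, -149.1, 188.5]
tcp_rot: [-0.634, 0.312, -0.312, 0.635]
ft_force: [0.0, -0.4, -5.0]
opening: 0.576
```

carry_out:
  moves:
    - [1,0.002,0.001,0.001,0,-4,0]
    - [1,0.005,0.002,0.002,0,-8,0]
    - [1,0.007,0.003,0.003,0,-12,0]
    - [1,0.009,0.003,0.004,0,-16,0]
    - [1,0.011,0.004,0.004,0,-20.4,0]

```text
clock: 10.97
tool_pos: [601.7, -155.4, 184.4]
tcp_rot: [-0.68, 0.195, -0.195, 0.68]
ft_force: [-0.4, -0.5, -5.8]
opening: 0.578
```

carry_out:
  moves:
    - [1,0.002,0.001,0,0,-4,0]
    - [1,0.005,0.002,0,0,-8,0]
    - [1,0.007,0.002,0,0,-11,0]
    - [1,0.008,0.003,0,0,-13.2,0]
    - [1,0.009,0.003,0,0,-14.3,0]

```text
clock: 11.38
tool_pos: [608.9, -160.2, 181.1]
tcp_rot: [-0.698, 0.11, -0.109, 0.699]
ft_force: [-0.4, 0.2, -5.6]
opening: 0.572
```

carry_out:
  moves:
    - [1,0,0,0,0,0,0]
    - [1,0,0,0,0,0,0]
    - [1,0,0,0,0,0,0]
    - [1,0,0,0,0,0,0]
    - [1,0,0,0,0,0,0]

```text
clock: 11.8
tool_pos: [608.9, -160.1, 181.7]
tcp_rot: [0.698, -0.11, 0.11, -0.698]
ft_force: [-0.1, -0.8, -4.7]
opening: 0.575
```

Run:
```python
from h import *
import plan
print(np.round(plan.load(),2))
s,im=shot("w7");print(s["ft_force"],s["opening"])
cv2.imwrite("pics/w7b.png",cv2.resize(im,(800,600)))
cv2.imwrite("pics/w7c.png",cv2.resize(im[0:240,300:440],None,fx=2.5*1,fy=2.5,interpolation=cv2.INTER_CUBIC))
```

```text
[ 608.92 -160.14  181.66   72.04]
[-0.1252 -0.753  -4.6772] 0.5747857837435436
```

View pics/w7b.png

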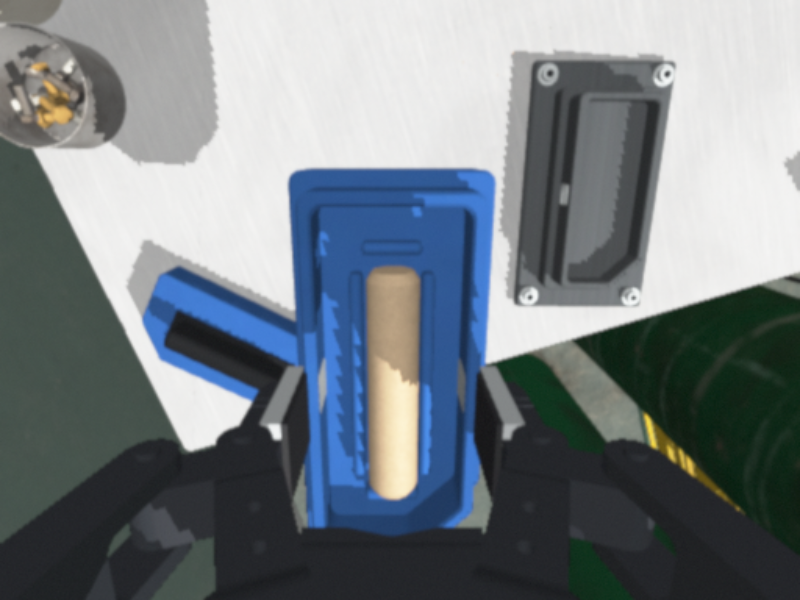

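View pics/w7c.png

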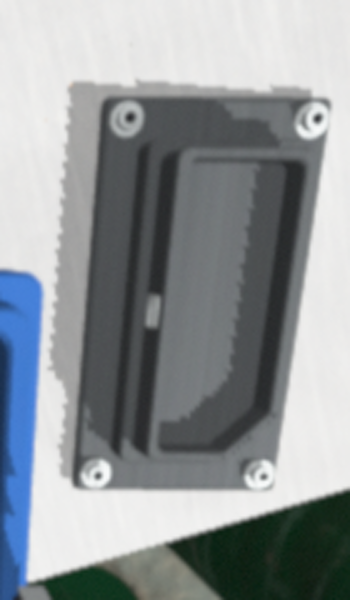

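```bash
cat > basem.py <<'E'
from h import *
def base(tag,cs,zs,f):
    s,im=reload(tag);m,P=campose("wrist",s);g=cv2.cvtColor(im,cv2.COLOR_BGR2GRAY)
    L=[]
    for i in range(4):
        a,b=np.array(f(*cs[i])),np.array(f(*cs[(i+1)%4]));p=a+.12*(b-a);q=b-.12*(b-a)
        e=subedge(g,p,q,30,3,-1);l=wline(cast(m,P,e,zs[i]));L.append(l);print(len(e),np.degrees(np.arctan2(l[1][1],l[1][0])),l[2])
    C=np.array([inter(L[i-1],L[i]) for i in range(4)])
    print(C,"centre",C.mean(0),"sizes",np.linalg.norm(C-np.roll(C,-1,0),axis=1));return C
def bolts(tag,bs,f,z=10):
    # bright ring centroid refined around seeds
    s,im=reload(tag);m,P=campose("wrist",s);g=cv2.cvtColor(im,cv2.COLOR_BGR2GRAY).astype(float);o=[]
    for b in bs:
        u,v=f(*b);r=6;u0,v0=int(round(u)),int(round(v));w=g[v0-r:v0+r+1,u0-r:u0+r+1];w=(w>140)*1.0
        n,lab,st,ce=cv2.connectedComponentsWithStats(w.astype(np.uint8));k=max(range(1,n),key=lambda i:(st[i,4]<70)*st[i,4]);x,y,ww,hh,a=st[k]
        o.append((u0-r+x+(ww-1)/2,v0-r+y+(hh-1)/2));print(st[k],end=" ")
    print()
    W=cast(m,P,o,z);print("bolts",W[:,:2].tolist(),"c",W.mean(0),np.linalg.norm(W-np.roll(W,-1,0),axis=1));return o
if __name__=="__main__":
    f6=lambda x,y:(140+(x+.5)/3.45-.5,(y+.5)/3.45-.5)
    f7=lambda x,y:(300+(x+.5)/2.5-.5,(y+.5)/2.5-.5)
    c6=[(125,5),(676,8),(652,328),(138,322)];c7=[(105,97),(329,102),(273,489),(73,488)]
    base("w6",c6,[8]*4,f6);base("w7",c7,[8]*4,f7);base("w7",c7,[8,8,8,0],f7)
    bolts("w6",[(148,28),(650,33),(632,300),(162,296)],f6)
    bolts("w7",[(127,119),(312,119),(260,474),(96,474)],f7)
E
python3 basem.py; python3 -c "
import hand;hand.tray('w7')"
```

```text
30 -17.77589 0.046875241209787255
30 71.669624 0.14017796971780871
30 -18.370365 0.24678351157110523
30 72.28295 0.3275852865620093
[[540.3168  53.2638]
 [696.7258   3.1189]
 [667.9874 -83.6234]
 [513.0255 -32.1634]] centre [604.5139 -14.851 ] sizes [164.2507  91.379  163.283   89.6806]
30 72.055565 0.08640468829553671
30 -18.204859 0.17867083439160059
30 71.347015 0.18625164043923115
30 -18.282476 0.08850089145048168
[[510.5464 -34.3199]
 [538.7226  52.6847]
 [694.6122   1.4161]
 [665.291  -85.4443]] centre [602.2931 -16.4158] sizes [ 91.4532 164.1037  91.6758 162.9712]
30 72.055565 0.08640468829553671
30 -18.204859 0.17867083439160059
30 71.347015 0.18625164043923115
30 -18.282516 0.09058248506953082
[[511.1888 -32.3363]
 [538.7226  52.6847]
 [694.6122   1.4161]
 [665.9578 -83.4689]] centre [602.6204 -15.4261] sizes [ 89.3682 164.1037  89.591  162.997 ]
[  0   0  13  13 135] [  0   0  13  13 136] [12 12  1  1  1] [ 1  1 10 11 59] 
bolts [[546.7911660996488, 44.27559613103942], [686.3945971514063, -1.3592472279427312], [668.0744440198606, -80.68828449985003], [523.6926446469525, -25.928862605467472]] c [606.2382 -15.9252  10.    ] [146.8729  81.417  154.4173  73.9068]
[  0   0  13  13 122] [  0   0  13  13 139] [  0   0  13  13 147] [  0   0  13  13 135] 
bolts [[521.5998023532776, -27.708790767918913], [544.266382342155, 42.423659200117896], [684.068585855349, -2.5975329358927013], [661.2098628074338, -73.35253881209499]] c [602.7862 -15.3088  10.    ] [ 73.7044 146.8726  74.3558 146.882 ]
w7 far 30 [-69.0057  -2.5666] -89.944855 1.2341612974698963e-06
w7 right 30 [-29.7811  30.5082] 0.038767707 0.06943346296081421
w7 left 30 [-48.0188 -30.5862] 0.026730033 0.06311648852782535
 corners (x,z) [-68.9787 -30.5959] [-69.0375  30.4817] w 61.07764
 centre tool(x,z) [-4.0081 -0.02  ] dir deg 0.03274887
```

Run:
```python
from h import *
print(robot.camera_model("wrist"));print(robot.camera_model("wrist")["tool_from_camera"][:3,3]);print(robot.read_state()["tool_pos"],robot.camera_model("top")["pose"][:3,3])
import hand
hand.tray("w6");hand.tray("w7")
```

```text
{'fx': 313.2274655615118, 'fy': 313.2274655615118, 'cx': 250.3330505353152, 'cy': 191.9391931515826, 'tool_from_camera': array([[  -0.001 ,   -0.9604,   -0.2785,  -72.0538],
       [   0.0003,    0.2785,   -0.9604, -168.2558],
       [   1.    ,   -0.001 ,   -0.    ,   -0.0947],
       [   0.    ,    0.    ,    0.    ,    1.    ]])}
[ -72.0538 -168.2558   -0.0947]
[ 608.9285 -160.1864  181.727 ] [ 195.5985   -1.4307 1401.6257]
w6 far 30 [-69.1243   5.5807] -89.94486 2.1179129852709824e-06
w6 right 30 [-37.066   30.4606] 0.05960824 0.06167254388753171
w6 left 30 [-43.5099 -30.5992] -0.048590705 0.05442580419921152
 corners (x,z) [-69.0895 -30.5775] [-69.1482  30.4272] w 61.00472
 centre tool(x,z) [-4.1188 -0.0689] dir deg 0.0055087665
w7 far 30 [-69.0057  -2.5666] -89.944855 1.2341612974698963e-06
w7 right 30 [-29.7811  30.5082] 0.038767707 0.06943346296081421
w7 left 30 [-48.0188 -30.5862] 0.026730033 0.06311648852782535
 corners (x,z) [-68.9787 -30.5959] [-69.0375  30.4817] w 61.07764
 centre tool(x,z) [-4.0081 -0.02  ] dir deg 0.03274887
```

```bash
python3 - <<'E'
from h import *
import plan
for i in range(4):
    print(robot.camera_model("wrist")["tool_from_camera"][:3,3],R.from_matrix(robot.camera_model("wrist")["tool_from_camera"][:3,:3]).as_rotvec(),np.round(plan.load(),2))
    if i<3: robot.camera("wrist")
E
python3 -c "
import hand;hand.tray('w6')
import basem"
```

```text
[ -72.0538 -168.2558   -0.0947] [ 0.9982 -1.3302  0.9995] [ 608.93 -160.19  181.73   72.04]
[ -72.0538 -168.2558   -0.0947] [ 0.9982 -1.3302  0.9995] [ 608.91 -160.16  181.67   72.04]
[ -72.0538 -168.2558   -0.0947] [ 0.9982 -1.3302  0.9995] [ 608.92 -160.15  181.69   72.04]
[ -72.0538 -168.2558   -0.0947] [ 0.9982 -1.3302  0.9995] [ 608.93 -160.14  181.69   72.04]
w6 far 30 [-69.1243   5.5808] -89.94486 1.470269401460285e-06
w6 right 30 [-37.066   30.4606] 0.059606783 0.06167226844842024
w6 left 30 [-43.5099 -30.5991] -0.048593394 0.05442501260176008
 corners (x,z) [-69.0895 -30.5774] [-69.1482  30.4273] w 61.004704
 centre tool(x,z) [-4.1188 -0.0688] dir deg 0.005506694
```

```bash
cat >> h.py <<'E'
def shot(tag,name="wrist"):
    s=robot.read_state();m=robot.camera_model(name);im=robot.camera(name)
    m2=robot.camera_model(name);s2=robot.read_state()
    if name=="wrist" and np.abs(m["tool_from_camera"]-m2["tool_from_camera"]).max()>1e-6: print("MODEL CHANGED",m["tool_from_camera"][:3,3],m2["tool_from_camera"][:3,3])
    if name=="wrist": print("model",m["tool_from_camera"][:3,3],"tp",s["tool_pos"],s2["tool_pos"])
    s=dict(s);s["model"]=m
    cv2.imwrite(f"pics/{tag}.png",im);pickle.dump(s,open(f"pics/{tag}.pkl","wb"))
    return s,im
_cp=campose
def campose(name,s=None):
    if name=="wrist" and s is not None and "model" in s:
        m=s["model"];T=np.eye(4);T[:3,:3]=R.from_quat(s["tcp_rot"]).as_matrix();T[:3,3]=s["tool_pos"];return m,T@m["tool_from_camera"]
    return _cp(name,s)
E
cat > rim.py <<'E'
from h import *
def line(g,m,P,a,b,z,sg,half=2.5):
    e=subedge(g,a,b,30,half,sg);l=wline(cast(m,P,e,z));return l,len(e)
s,im=reload("w6");m=dict(robot.camera_model("wrist"));T=m["tool_from_camera"].copy();T[0,3]+=1.327;T[2,3]-=1.0715;m["tool_from_camera"]=T;s["model"]=m
m,P=campose("wrist",s);g=cv2.cvtColor(im,cv2.COLOR_BGR2GRAY)
f=lambda x,y:np.array((185+(x+.5)/5.7-.5,10+(y+.5)/5.7-.5))
yaw=np.radians(-18.15);bx=np.array([np.cos(yaw),np.sin(yaw)]);by=np.array([-bx[1],bx[0]]);C=np.array([602.8,-15.8])
def rep(n,l,k,ax):
    print(n,k,"deg",np.degrees(np.arctan2(l[1][1],l[1][0])).round(2),"res",l[2].round(3),"coord along axis rel C",((l[0]-C)@ax).round(2))
# left-normal of a->b is (-dy,dx) ; going left->right normal is down
rep("w6 near outer (exp -26)",*line(g,m,P,f(110,355),f(350,357),40,-1),by)
rep("w6 left outer (exp -60)",*line(g,m,P,f(48,130),f(57,320),40,-1),bx)
rep("w6 far inner",*line(g,m,P,f(110,47),f(600,49),40,-1),by)
rep("w6 left inner",*line(g,m,P,f(74,90),f(80,300),40,1),bx)
rep("w6 right inner",*line(g,m,P,f(738,190),f(728,310),40,-1),bx)
s,im=reload("w7");m,P=campose("wrist",s);g=cv2.cvtColor(im,cv2.COLOR_BGR2GRAY)
f=lambda x,y:np.array((300+(x+.5)/2.5-.5,(y+.5)/2.5-.5))
rep("w7 near(-y) outer (exp -26)",*line(g,m,P,f(180,165),f(163,285),40,-1),by)
rep("w7 near(-y) outer (exp -26)",*line(g,m,P,f(158,335),f(150,445),40,-1),by)
rep("w7 far(+y) inner",*line(g,m,P,f(303,175),f(275,380),40,1),by)
rep("w7 -x inner",*line(g,m,P,f(205,159),f(290,160),40,-1),bx)
rep("w7 -x outer",*line(g,m,P,f(195,150),f(300,150),40,1),bx)
rep("w7 +x inner",*line(g,m,P,f(170,452),f(210,452),40,1),bx)
rep("w7 +x outer",*line(g,m,P,f(165,461),f(215,461),40,-1),bx)
cv2.imwrite("pics/w7d.png",cv2.convertScaleAbs(cv2.resize(im[35:195,328:434],None,fx=3.7,fy=3.7,interpolation=cv2.INTER_CUBIC),alpha=2.2,beta=-80))
E
python3 rim.py
```

```text
w6 near outer (exp -26) 30 deg -18.48 res 0.133 coord along axis rel C -24.16
w6 left outer (exp -60) 30 deg 72.26 res 0.118 coord along axis rel C -58.81
w6 far inner 30 deg -18.38 res 0.118 coord along axis rel C 23.18
w6 left inner 30 deg 71.05 res 0.05 coord along axis rel C -55.56
w6 right inner 30 deg 71.87 res 0.095 coord along axis rel C 56.53
w7 near(-y) outer (exp -26) 30 deg -18.41 res 0.105 coord along axis rel C -24.68
w7 near(-y) outer (exp -26) 30 deg -18.34 res 0.087 coord along axis rel C -24.86Traceback (most recent call last):
  File "rim.py", line 20, in <module>
    rep("w7 far(+y) inner",*line(g,m,P,f(303,175),f(275,380),40,1),by)
                            ~~~~^^^^^^^^^^^^^^^^^^^^^^^^^^^^^^^^^^
  File "rim.py", line 3, in line
    e=subedge(g,a,b,30,half,sg);l=wline(cast(m,P,e,z));return l,len(e)
                                        ~~~~^^^^^^^^^
  File "h.py", line 12, in cast
    d=np.c_[(uv[:,0]-m["cx"])/m["fx"],-(uv[:,1]-m["cy"])/m["fy"],-np.ones(len(uv))]@P[:3,:3].T
             ~~^^^^^
IndexError: index 0 is out of bounds for axis 1 with size 0
```

Run:
```python
from h import *
s,im=reload("w7")
cv2.imwrite("pics/w7d.png",cv2.convertScaleAbs(cv2.resize(im[35:195,328:434],None,fx=3.7,fy=3.7,interpolation=cv2.INTER_CUBIC),alpha=2.2,beta=-80))
s,im=reload("w1")
c=im[62:232,205:300];cv2.imwrite("pics/w1d.png",cv2.convertScaleAbs(cv2.resize(c,None,fx=3.5,fy=3.5,interpolation=cv2.INTER_CUBIC),alpha=1.8,beta=0))
```

```text
(no output)
```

View pics/w7d.png

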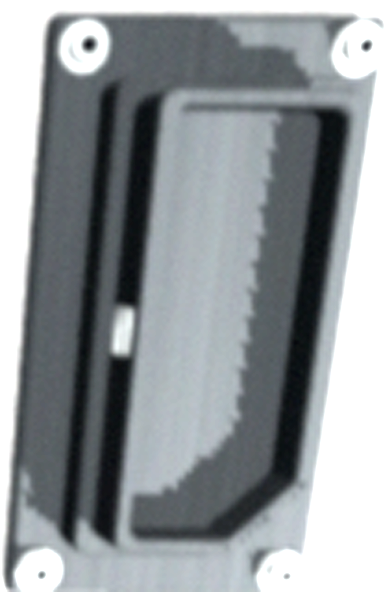

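View pics/w1d.png

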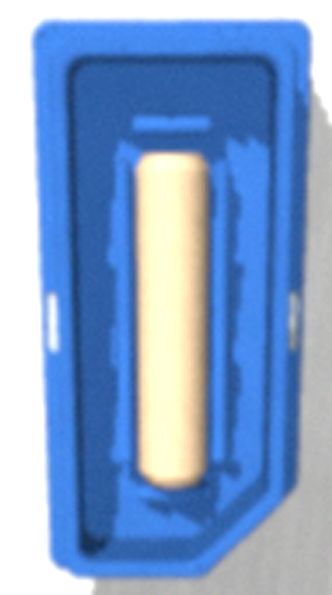

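```bash
cat > rim7.py <<'E'
from h import *
s,im=reload("w7");m,P=campose("wrist",s);g=cv2.cvtColor(im,cv2.COLOR_BGR2GRAY)
yaw=np.radians(-18.25);bx=np.array([np.cos(yaw),np.sin(yaw)]);by=np.array([-bx[1],bx[0]]);C=np.array([602.8,-15.8])
f=lambda x,y:np.array((328+(x+.5)/3.7-.5,35+(y+.5)/3.7-.5))
def rep(n,a,b,z,ax,inside,half=2.5):
    # inside: brighter side given as +1 if normal (-dy,dx) direction brighter
    e=subedge(g,f(*a),f(*b),30,half,inside)
    if len(e)<5: print(n,"none");return
    l=wline(cast(m,P,e,z));print(n,len(e),"deg",np.degrees(np.arctan2(l[1][1],l[1][0])).round(2),"res",l[2].round(3),"rel C",((l[0]-C)@ax).round(2))
# downwards going line: d=(0,1): normal=(-1,0) left
rep("body edge z22 exp -31",(115,120),(84,510),22,by,-1,1.5)
rep("rim outer z40 exp -26",(163,115),(137,290),40,by,-1,2)
rep("rim outer z40 exp -26",(130,370),(118,525),40,by,-1,2)
rep("far inner z40",(346,130),(300,470),40,by,-1,2.5)
rep("-x inner z40",(190,108),(320,110),40,bx,-1,2)
rep("-x outer z40",(180,92),(350,92),40,bx,1,2)
rep("+x inner z40",(140,538),(200,540),40,bx,1,2)
E
python3 rim7.py
```

```text
body edge z22 exp -31 30 deg -17.54 res 0.071 rel C -29.77
rim outer z40 exp -26 30 deg -18.91 res 0.137 rel C -24.81
rim outer z40 exp -26 30 deg -18.19 res 0.077 rel C -24.89
far inner z40 30 deg -18.27 res 0.12 rel C 22.81
-x inner z40 20 deg 70.13 res 0.118 rel C -55.62
-x outer z40 23 deg 72.09 res 0.0 rel C -58.91
+x inner z40 30 deg 71.18 res 0.079 rel C 56.21
```

Run:
```python
from h import *
s,im=reload("w7")
c=im[222:272,190:312];cv2.imwrite("pics/w7e.png",cv2.resize(c,None,fx=6,fy=6,interpolation=cv2.INTER_CUBIC))
m,P=campose("wrist",s)
w=cast(m,P,[(328+(122.5)/3.7-.5,35+331.5/3.7-.5)],31)[0][:2]
yaw=np.radians(-18.2);bx=np.array([np.cos(yaw),np.sin(yaw)]);by=np.array([-bx[1],bx[0]]);C=np.array([602.8,-15.8])
print((w-C)@bx,(w-C)@by)
```

```text
0.3107384826110145 -25.5923644125115
```

View pics/w7e.png

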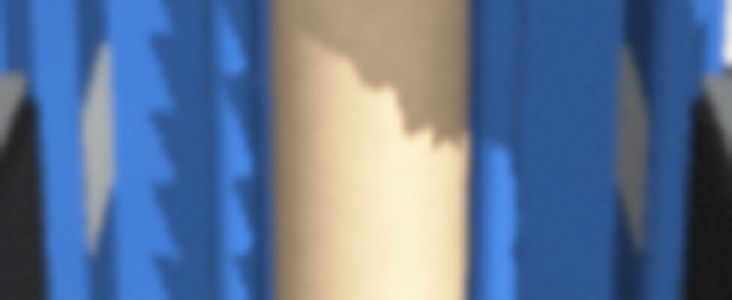

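Run:
```python
import plan
print(plan.load())
plan.go(607.2,-16.45,60,71.8,15,g=1)
```

```text
[np.float64(608.9269357692065), np.float64(-160.1414919434278), np.float64(181.69366369747598), 72.04366471466112]
max step 15.7 0.02
[[1,-0.001,0.0025,0.0028,0,0.01,0],[1,-0.0029,0.0076,0.0085,0,0.02,0],[1,-0.0057,0.0152,0.017,0,0.03,0],[1,-0.0096,0.0254,0.0284,0,0.05,0],[1,-0.0134,0.0355,0.0397,0,0.07,0]]
[[1,-0.0038,0.0101,0.0114,0,0.02,0],[1,-0.0077,0.0203,0.0227,0,0.04,0],[1,-0.0115,0.0304,0.034,0,0.06,0],[1,-0.0154,0.0406,0.0454,0,0.08,0],[1,-0.0192,0.0507,0.0567,0,0.1,0]]
[[1,-0.0039,0.0101,0.0114,0,0.02,0],[1,-0.0077,0.0203,0.0227,0,0.04,0],[1,-0.0106,0.0279,0.0312,0,0.06,0],[1,-0.0126,0.033,0.0369,0,0.07,0],[1,-0.0135,0.0355,0.0397,0,0.07,0]]
end cmd [607.23 -16.46  59.99  71.8 ]
```

carry_out:
  moves:
    - [1,-0.001,0.002,0.003,0,0,0]
    - [1,-0.003,0.005,0.009,0,0,0]
    - [1,-0.006,0.01,0.018,0,0.1,0]
    - [1,-0.01,0.018,0.031,0,0.1,0]
    - [1,-0.014,0.026,0.045,0,0.1,0]

```text
clock: 12.42
tool_pos: [609.3, -111.6, 154.7]
tcp_rot: [-0.698, 0.111, -0.111, 0.698]
ft_force: [-0.2, 0.3, -5.7]
opening: 0.582
```

carry_out:
  moves:
    - [1,-0.004,0.009,0.013,0,0,0]
    - [1,-0.008,0.018,0.026,0,0,0]
    - [1,-0.012,0.027,0.039,0,0.1,0]
    - [1,-0.016,0.036,0.052,0,0.1,0]
    - [1,-0.02,0.045,0.065,0,0.1,0]

```text
clock: 12.83
tool_pos: [610.5, -43.4, 109.5]
tcp_rot: [-0.698, 0.112, -0.111, 0.698]
ft_force: [0.1, -0.1, -4.9]
opening: 0.577
```

carry_out:
  moves:
    - [1,-0.003,0.01,0.01,0,0,0]
    - [1,-0.006,0.021,0.018,0,0,0]
    - [1,-0.009,0.032,0.023,0,0,0]
    - [1,-0.011,0.042,0.026,0,0,0]
    - [1,-0.012,0.046,0.026,0,0,0]

```text
clock: 13.25
tool_pos: [605.8, -15.9, 62.0]
tcp_rot: [-0.698, 0.113, -0.11, 0.698]
ft_force: [-0.7, -0.1, -6.0]
opening: 0.579
```

carry_out:
  moves:
    - [1,0,0,0,0,0,0]
    - [1,0,0,0,0,0,0]
    - [1,0,0,0,0,0,0]
    - [1,0,0,0,0,0,0]
    - [1,0,0,0,0,0,0]

```text
clock: 13.67
tool_pos: [608.0, -17.2, 65.6]
tcp_rot: [0.698, -0.111, 0.112, -0.698]
ft_force: [0.8, 0.9, -5.7]
opening: 0.584
```

Run:
```python
from h import *
import plan
print(np.round(plan.load(),2))
s,im=shot("w8");print(s["ft_force"],s["opening"])
ax,az=plan.axes(plan.load()[3]);d=np.array([607.2,-16.45,0])-s["tool_pos"];print("dx,dz tool",d@ax,d@az)
cv2.imwrite("pics/w8b.png",cv2.resize(im,(800,600)))
```

```text
[608.03 -17.16  65.57  71.81]
MODEL CHANGED [ -72.0534 -168.2576   -0.0989] [ -72.0534 -168.2572   -0.0987]
model [ -72.0534 -168.2576   -0.0989] tp [608.0252 -17.1589  65.5698] [607.8563 -17.0348  65.4083]
[ 0.8435  0.8597 -5.6638] 0.5837910575618428
dx,dz tool -1.0052088080618604 0.4160599888538429
```

View pics/w8b.png

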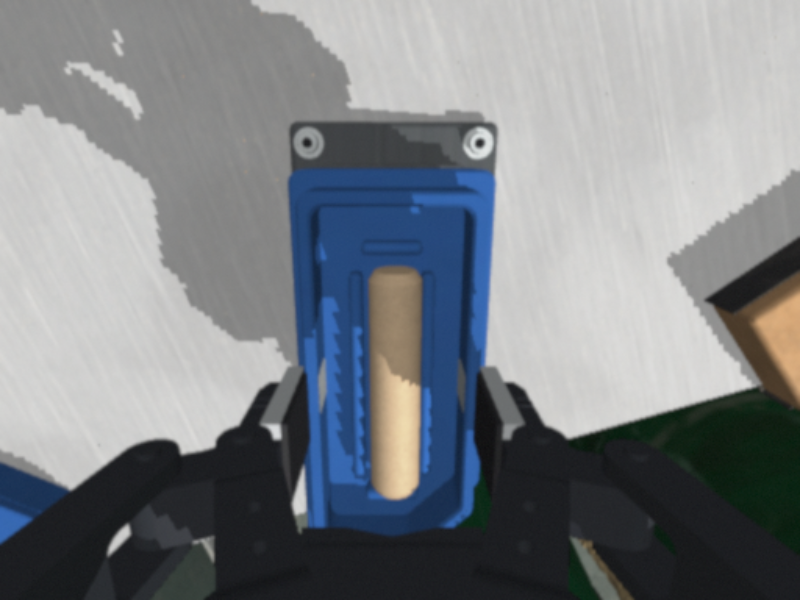

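Run:
```python
from h import *
import hand
s,im=reload("w8");m=s["model"];A=np.array([[1,0,0,0],[0,0,1,0],[0,-1,0,0],[0,0,0,1.]]);P=A@m["tool_from_camera"]
hand.tray("w8")
z0=-s["tool_pos"][2]
g=cv2.cvtColor(im,cv2.COLOR_BGR2GRAY);k=.64
top=wline(cast(m,P,subedge(g,(305*k,123*k),(485*k,123*k),30,3,-1),z0+8))
l=wline(cast(m,P,subedge(g,(291*k,160*k),(291*k,132*k),15,3,-1),z0+8))
r=wline(cast(m,P,subedge(g,(496*k,132*k),(496*k,160*k),15,3,-1),z0+8))
for n,q in(("top",top),("l",l),("r",r)):print(n,q)
a,b=inter(top,l),inter(top,r);print("corner",a,b,"w",np.linalg.norm(a-b),"mid",(a+b)/2)
ang=np.arctan2(*(b-a)[::1])  # deviation
d=np.array([ (b-a)[1],-(b-a)[0]])/np.linalg.norm(b-a);print("axis dir",d,np.degrees(np.arctan2(d[1],d[0])),"centre est",(a+b)/2+82.5*d)
B=cast(m,P,[(308.5*k-.3,142*k-.3),(480*k-.3,142*k-.3)],z0+12);print("bolts",B,B.mean(0)[:2]+73.3*d)
cv2.imwrite("pics/w8c.png",cv2.resize(im[70:115,175:330],None,fx=5,fy=5,interpolation=cv2.INTER_CUBIC))
```

```text
w8 far 30 [-69.394   -1.1526] 89.87169 0.07231161327789687
w8 right 30 [-29.7796  30.5166] 0.071321115 0.0685940528404817
w8 left 30 [-40.0627 -30.6656] 0.08496724 0.05764300980972013
 corners (x,z) [-69.4602 -30.7092] [-69.3232  30.4674] w 61.176754
 centre tool(x,z) [-4.3918 -0.0322] dir deg 0.07814418
top (array([-87.331 ,  -2.8112], dtype=float32), array([0.0004, 1.    ], dtype=float32), np.float64(0.05099810389744551))
l (array([-76.6388, -44.8643], dtype=float32), array([0.9999, 0.0162], dtype=float32), np.float64(0.08770270317439631))
r (array([-76.2225,  45.9882], dtype=float32), array([ 0.9998, -0.0199], dtype=float32), np.float64(0.0791496519961204))
corner [-87.3465 -45.0376] [-87.313   46.2094] w 91.24698 mid [-87.3297   0.5859]
axis dir [ 1.     -0.0004] -0.021064473 centre est [-4.8297  0.5556]
bolts [[-78.8343 -36.0221 -53.5698]
 [-78.9045  37.9687 -53.5698]] [-5.5694  0.9463]
```

View pics/w8c.png

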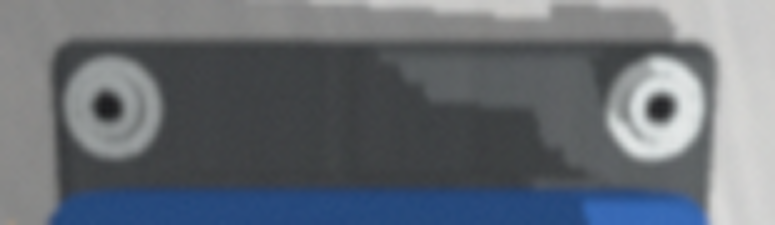

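carry_out:
  moves:
    - [1,-0.0007,0.003,0.0006,0,0,0]
    - [1,-0.0007,0.008,0.0006,0,0,0]
    - [1,-0.0007,0.012,0.0006,0,0,0]
    - [1,-0.0007,0.015,0.0006,0,0,0]
    - [1,-0.0007,0.015,0.0006,0,0,0]

```text
clock: 14.13
tool_pos: [605.8, -15.6, 48.1]
tcp_rot: [-0.698, 0.112, -0.111, 0.698]
ft_force: [0.1, -0.1, -5.6]
opening: 0.577
```

carry_out:
  moves:
    - [1,0,0,0,0,0,0]
    - [1,0,0.001,0,0,0,0]
    - [1,0,0.002,0,0,0,0]
    - [1,0,0.003,0,0,0,0]
    - [1,0,0.003,0,0,0,0]

```text
clock: 14.55
tool_pos: [606.8, -15.8, 46.5]
tcp_rot: [-0.698, 0.112, -0.111, 0.698]
ft_force: [-0.5, 0.8, -4.9]
opening: 0.575
```

carry_out:
  moves:
    - [1,0,0.001,0,0,0,0]
    - [1,0,0.002,0,0,0,0]
    - [1,0,0.003,0,0,0,0]
    - [1,0,0.003,0,0,0,0]
    - [1,0,0.003,0,0,0,0]

```text
clock: 14.97
tool_pos: [606.7, -15.8, 43.5]
tcp_rot: [-0.698, 0.112, -0.111, 0.698]
ft_force: [0.4, -0.1, -4.2]
opening: 0.578
```

carry_out:
  moves:
    - [1,0,0.0005,0,0,0,0]
    - [1,0,0.001,0,0,0,0]
    - [1,0,0.0015,0,0,0,0]
    - [1,0,0.002,0,0,0,0]
    - [1,0,0.002,0,0,0,0]

```text
clock: 15.38
tool_pos: [606.9, -16.0, 41.8]
tcp_rot: [0.698, -0.111, 0.112, -0.698]
ft_force: [-0.8, 0.1, -3.6]
opening: 0.575
```

carry_out:
  moves:
    - [1,0,0.0005,0,0,0,0]
    - [1,0,0.001,0,0,0,0]
    - [1,0,0.0015,0,0,0,0]
    - [1,0,0.002,0,0,0,0]
    - [1,0,0.002,0,0,0,0]

```text
clock: 15.8
tool_pos: [607.5, -16.2, 41.1]
tcp_rot: [0.698, -0.111, 0.112, -0.698]
ft_force: [-2.0, -0.8, 5.4]
opening: 0.574
```

carry_out:
  moves:
    - [1,0,0.0005,0,0,0,0]
    - [1,0,0.001,0,0,0,0]
    - [1,0,0.0015,0,0,0,0]
    - [1,0,0.002,0,0,0,0]
    - [1,0,0.002,0,0,0,0]

```text
clock: 16.22
tool_pos: [608.2, -16.0, 39.6]
tcp_rot: [-0.698, 0.111, -0.113, 0.698]
ft_force: [-1.1, 0.1, 2.3]
opening: 0.57
```

carry_out:
  moves:
    - [1,0,0.0005,0,0,0,0]
    - [1,0,0.001,0,0,0,0]
    - [1,0,0.0015,0,0,0,0]
    - [1,0,0.002,0,0,0,0]
    - [1,0,0.002,0,0,0,0]

```text
clock: 16.63
tool_pos: [607.9, -16.1, 35.9]
tcp_rot: [0.698, -0.111, 0.113, -0.698]
ft_force: [2.4, -1.3, 2.7]
opening: 0.575
```

carry_out:
  moves:
    - [1,0,0.0005,0,0,0,0]
    - [1,0,0.001,0,0,0,0]
    - [1,0,0.002,0,0,0,0]
    - [1,0,0.003,0,0,0,0]
    - [1,0,0.003,0,0,0,0]

```text
clock: 17.05
tool_pos: [606.6, -15.8, 31.6]
tcp_rot: [-0.698, 0.112, -0.112, 0.698]
ft_force: [3.5, -2.1, -3.1]
opening: 0.572
```

carry_out:
  moves:
    - [1,0,0.0005,0,0,0,0]
    - [1,0,0.001,0,0,0,0]
    - [1,0,0.002,0,0,0,0]
    - [1,0,0.003,0,0,0,0]
    - [1,0,0.003,0,0,0,0]

```text
clock: 17.47
tool_pos: [606.3, -15.8, 28.7]
tcp_rot: [0.698, -0.112, 0.111, -0.698]
ft_force: [2.6, -2.3, -5.0]
opening: 0.58
```

carry_out:
  moves:
    - [1,0,0.0005,0,0,0,0]
    - [1,0,0.001,0,0,0,0]
    - [1,0,0.0015,0,0,0,0]
    - [1,0,0.002,0,0,0,0]
    - [1,0,0.002,0,0,0,0]

```text
clock: 17.88
tool_pos: [606.4, -15.9, 28.5]
tcp_rot: [0.698, -0.112, 0.111, -0.698]
ft_force: [-3.3, -1.9, 4.9]
opening: 0.579
```

carry_out:
  moves:
    - [1,0,0.0005,0,0,0,0]
    - [1,0,0.001,0,0,0,0]
    - [1,0,0.0015,0,0,0,0]
    - [1,0,0.002,0,0,0,0]
    - [1,0,0.002,0,0,0,0]

```text
clock: 18.3
tool_pos: [606.4, -15.8, 28.5]
tcp_rot: [0.698, -0.112, 0.11, -0.698]
ft_force: [-8.3, -1.1, 14.2]
opening: 0.576
```

Run:
```python
from h import *
import plan
print(np.round(plan.load(),2))
s,im=shot("w9");print(s["ft_force"],s["opening"])
cv2.imwrite("pics/w9b.png",cv2.resize(im,(800,600)))
```

```text
[606.4  -15.82  28.47  71.86]
MODEL CHANGED [ -72.0533 -168.2529   -0.0979] [ -72.0533 -168.253    -0.0979]
model [ -72.0533 -168.2529   -0.0979] tp [606.4046 -15.8216  28.4653] [606.4066 -15.8272  28.4529]
[-8.2882 -1.131  14.2147] 0.5759402645913434
```

View pics/w9b.png

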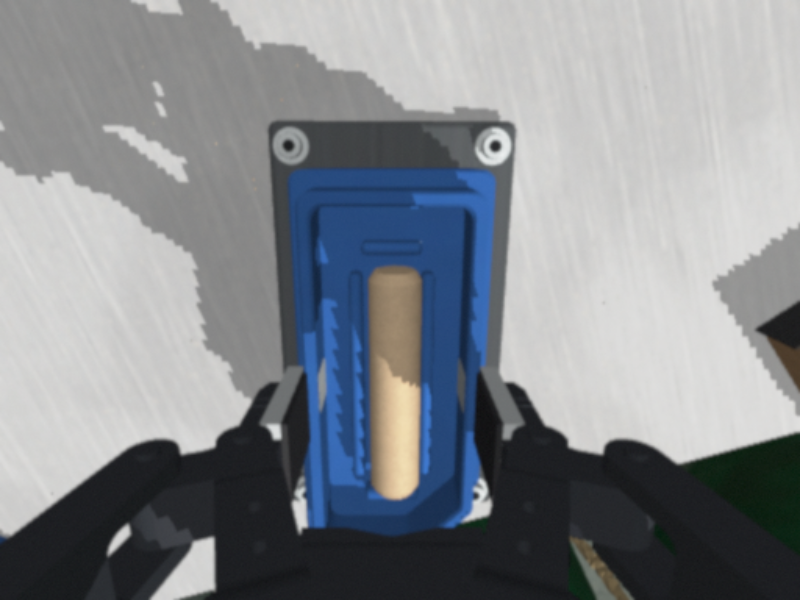

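carry_out:
  moves:
    - [1,0,-0.001,0,0,0,0]
    - [1,0,-0.002,0,0,0,0]
    - [1,0,-0.003,0,0,0,0]
    - [1,0,-0.003,0,0,0,0]
    - [0.7,0,-0.003,0,0,0,0]

```text
clock: 18.77
tool_pos: [606.5, -15.8, 28.5]
tcp_rot: [0.698, -0.112, 0.111, -0.698]
ft_force: [-3.6, -2.2, 3.3]
opening: 0.576
```

carry_out:
  moves:
    - [0.4,0,0,0,0,0,0]
    - [0.2,0,0,0,0,0,0]
    - [0,0,0,0,0,0,0]
    - [0,0,0,0,0,0,0]
    - [0,0,0,0,0,0,0]

```text
clock: 19.18
tool_pos: [607.2, -15.6, 28.7]
tcp_rot: [-0.698, 0.111, -0.112, 0.698]
ft_force: [0.3, 0.7, 0.4]
opening: 1.001
```

carry_out:
  moves:
    - [0,0,0,0,0,0,0]
    - [0,0,-0.005,0,0,0,0]
    - [0,0,-0.015,0,0,0,0]
    - [0,0,-0.035,0,0,0,0]
    - [0,0,-0.06,0,0,0,0]

```text
clock: 19.6
tool_pos: [605.5, -15.6, 88.3]
tcp_rot: [-0.698, 0.113, -0.11, 0.698]
ft_force: [0.1, 0.3, -0.2]
opening: 0.999
```

Run:
```python
from h import *
import plan,hand
s,im=shot("w10")
hand.tray("w9");hand.tray("w8")
print(np.round(plan.load(),2))
plan.go(605,-307,116,-45.6,20)
```

```text
MODEL CHANGED [ -72.0533 -168.2522   -0.0983] [ -72.0538 -168.2647   -0.0981]
model [ -72.0533 -168.2522   -0.0983] tp [605.5483 -15.5715  88.2864] [610.1452 -16.2881  95.7489]
w9 far 30 [-69.4276  -1.1517] -89.94144 0.022566453702774145
w9 right 30 [-33.4631  30.6557] 0.056799408 0.05785623603544865
w9 left 30 [-38.0048 -30.9314] -0.03641037 0.0576825769082604
 corners (x,z) [-69.3972 -30.9115] [-69.4601  30.62  ] w 61.531532
 centre tool(x,z) [-4.4286 -0.1341] dir deg 0.010194522
w8 far 30 [-69.3944  -1.1509] 89.871704 0.07231616982632198
w8 right 30 [-29.778  30.52 ] 0.07133923 0.06859645530186215
w8 left 30 [-40.0616 -30.6653] 0.085020706 0.05764465547223175
 corners (x,z) [-69.4606 -30.7089] [-69.3236  30.4707] w 61.179832
 centre tool(x,z) [-4.3922 -0.0304] dir deg 0.07817997
[610.15 -16.29  95.75  71.85]
max step 17.1 6.91
[[0,0.0013,-0.0003,-0.0041,0,1.73,0],[0,0.0038,-0.0009,-0.0123,0,5.18,0],[0,0.0076,-0.0018,-0.0245,0,10.36,0],[0,0.0126,-0.003,-0.0409,0,17.27,0],[0,0.0176,-0.0042,-0.0572,0,24.18,0]]
[[0,0.0113,-0.0012,-0.0128,0,6.91,0],[0,0.0226,-0.0024,-0.0257,0,13.82,0],[0,0.0339,-0.0035,-0.0385,0,20.73,0],[0,0.0452,-0.0047,-0.0514,0,27.64,0],[0,0.0565,-0.0059,-0.0642,0,34.55,0]]
[[0,0.0166,-0.0012,-0.0042,0,6.91,0],[0,0.0332,-0.0024,-0.0084,0,13.82,0],[0,0.0498,-0.0036,-0.0126,0,20.72,0],[0,0.0663,-0.0048,-0.0167,0,27.63,0],[0,0.0829,-0.006,-0.0209,0,34.54,0]]
[[0,0.0161,-0.0012,0.006,0,6.91,0],[0,0.0321,-0.0024,0.0119,0,13.82,0],[0,0.0441,-0.0033,0.0164,0,19,0],[0,0.0521,-0.0039,0.0194,0,22.46,0],[0,0.0561,-0.0042,0.0209,0,24.18,0]]
end cmd [ 605.04 -306.97  116.05  -45.6 ]
```

View pics/w10.png

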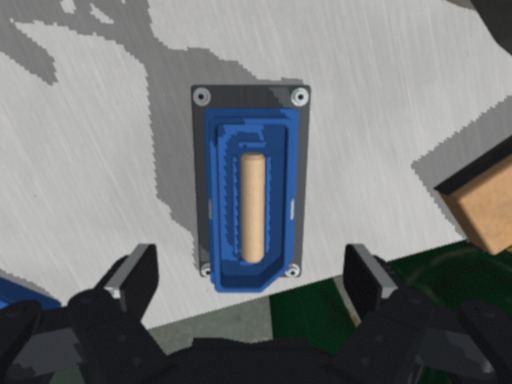

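carry_out:
  moves:
    - [0,0.001,-0.002,-0.004,0,1.7,0]
    - [0,0.004,-0.006,-0.012,0,5.2,0]
    - [0,0.008,-0.01,-0.024,0,10.4,0]
    - [0,0.013,-0.014,-0.041,0,17.3,0]
    - [0,0.018,-0.018,-0.057,0,24.2,0]

```text
clock: 20.07
tool_pos: [605.6, -76.1, 106.3]
tcp_rot: [0.659, -0.258, 0.257, -0.658]
ft_force: [-0.5, -0.6, -0.7]
opening: 0.999
```

carry_out:
  moves:
    - [0,0.011,0,-0.013,0,6.9,0]
    - [0,0.023,0,-0.026,0,13.8,0]
    - [0,0.034,0,-0.038,0,20.7,0]
    - [0,0.045,0,-0.051,0,27.6,0]
    - [0,0.056,0,-0.064,0,34.5,0]

```text
clock: 20.48
tool_pos: [603.8, -161.5, 106.1]
tcp_rot: [0.552, -0.442, 0.441, -0.552]
ft_force: [0.3, -0.8, 0.4]
opening: 1.002
```

carry_out:
  moves:
    - [0,0.017,0,-0.004,0,6.9,0]
    - [0,0.033,0,-0.008,0,13.8,0]
    - [0,0.05,0,-0.013,0,20.7,0]
    - [0,0.066,0,-0.017,0,27.6,0]
    - [0,0.083,0,-0.021,0,34.5,0]

```text
clock: 20.9
tool_pos: [602.2, -247.0, 106.0]
tcp_rot: [-0.397, 0.586, -0.585, 0.396]
ft_force: [0.7, -0.4, 0.2]
opening: 1.001
```

carry_out:
  moves:
    - [0,0.016,0,0.006,0,6.9,0]
    - [0,0.032,0,0.012,0,13.8,0]
    - [0,0.044,0,0.016,0,19,0]
    - [0,0.052,0,0.019,0,22.5,0]
    - [0,0.056,0,0.021,0,24.2,0]

```text
clock: 21.32
tool_pos: [601.3, -307.4, 106.0]
tcp_rot: [-0.266, 0.655, -0.655, 0.266]
ft_force: [-0.2, -0.0, 0.4]
opening: 0.996
```

carry_out:
  moves:
    - [0,0,0,0,0,0,0]
    - [0,0,0,0,0,0,0]
    - [0,0,0,0,0,0,0]
    - [0,0,0,0,0,0,0]
    - [0,0,0,0,0,0,0]

```text
clock: 21.73
tool_pos: [602.1, -305.4, 106.6]
tcp_rot: [-0.268, 0.654, -0.654, 0.268]
ft_force: [-0.5, -0.2, 0.3]
opening: 0.999
```

Run:
```python
from h import *
import plan
print(np.round(plan.load(),2))
s,im=shot("w11")
cv2.imwrite("pics/w11b.png",cv2.resize(im,(800,600)))
```

```text
[ 602.12 -305.35  106.63  -45.49]
MODEL CHANGED [ -70.4551 -168.2556   -0.8747] [ -70.4549 -168.2557   -0.8747]
model [ -70.4551 -168.2556   -0.8747] tp [ 602.1181 -305.3506  106.6326] [ 602.1457 -305.4485  106.6903]
```

View pics/w11b.png

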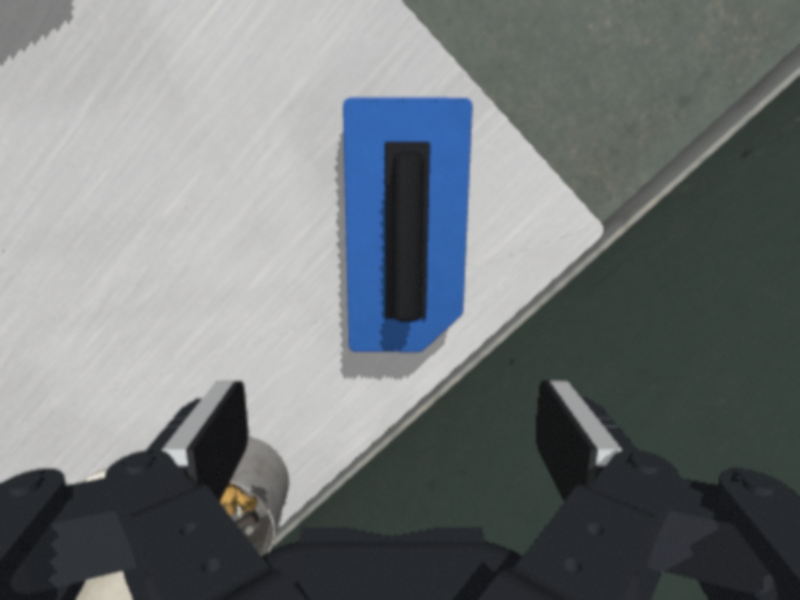

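Run:
```python
from h import *
s,im=reload("w11");m=dict(s["model"]);T=m["tool_from_camera"].copy();T[:3,3]=[-72.0533,-168.255,-0.098];A=np.array([[1,0,0,0],[0,0,1,0],[0,-1,0,0],[0,0,0,1.]]);P=A@T;k=.64
g=(im[:,:,0].astype(np.float32)-im[:,:,2]);L={}
for n,(a,b) in {"far":((352,98),(465,98)),"right":((472,110),(465,300)),"left":((349,340),(345,110)),"near":((415,352),(355,352))}.items():
    e=subedge(g,np.array(a)*k,np.array(b)*k,30,4,1);L[n]=wline(cast(m,P,e,26-s["tool_pos"][2]));print(n,len(e),L[n][2],np.degrees(np.arctan2(L[n][1][1],L[n][1][0])))
a=inter(L["far"],L["left"]);b=inter(L["far"],L["right"]);a2=inter(L["near"],L["left"]);b2=inter(L["near"],L["right"])
print("w",np.linalg.norm(a-b),"len",np.linalg.norm(a-a2),"c",(a+b+a2+b2)/4,"far",(a+b)/2)
```

```text
far 30 4.6750251707161974e-06 -89.95056
right 30 0.08610103114505697 -0.042635072
left 30 0.07126108359848099 -0.109262146
near 30 0.10151166858663692 88.89734
w 60.99475 len 128.52496 c [-34.7875   7.0788] far [-99.3572   7.1642]
```

carry_out:
  moves:
    - [0,-0.005,0.003,0.001,0,0,0]
    - [0,-0.014,0.012,0.003,0,0,0]
    - [0,-0.025,0.025,0.005,0,0,0]
    - [0,-0.032,0.04,0.007,0,0,0]
    - [0,-0.034,0.052,0.007,0,0,0]

```text
clock: 22.2
tool_pos: [632.1, -285.7, 52.8]
tcp_rot: [-0.268, 0.655, -0.654, 0.268]
ft_force: [-1.1, -0.0, -0.2]
opening: 1.002
```

carry_out:
  moves:
    - [0,0,0.014,0,0,0,0]
    - [0,0,0.03,0,0,0,0]
    - [0,0,0.042,0,0,0,0]
    - [0,0,0.048,0,0,0,0]
    - [0,0,0.049,0,0,0,0]

```text
clock: 22.62
tool_pos: [629.7, -286.7, 3.0]
tcp_rot: [-0.268, 0.656, -0.654, 0.266]
ft_force: [-0.0, -0.1, 0.4]
opening: 1.0
```

Run:
```python
from h import *
import plan
print(np.round(plan.load(),2))
s,im=shot("w12")
cv2.imwrite("pics/w12b.png",cv2.resize(im,(800,600)))
```

```text
[ 629.69 -286.68    3.03  -45.58]
MODEL CHANGED [ -70.4537 -168.2518   -0.8737] [ -70.4537 -168.2536   -0.8738]
model [ -70.4537 -168.2518   -0.8737] tp [ 629.6915 -286.6839    3.0311] [ 630.3765 -287.1221    4.2329]
```

View pics/w12b.png

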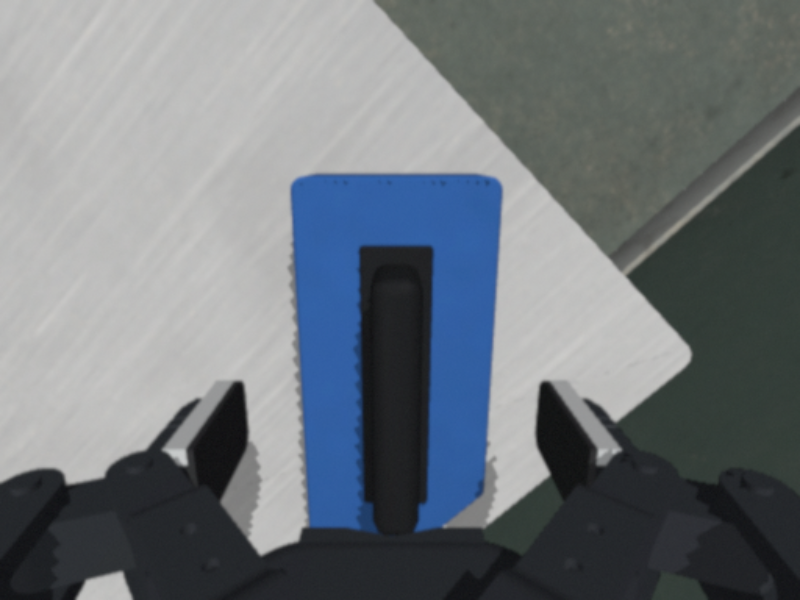

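carry_out:
  moves:
    - [0.1,0,-0.001,0.0008,0,0,0]
    - [0.2,0,-0.001,0.0008,0,0,0]
    - [0.25,0,-0.001,0.0008,0,0,0]
    - [0.3,0,-0.001,0.0008,0,0,0]
    - [0.4,0,-0.001,0.0008,0,0,0]
  squeeze: 80

```text
clock: 23.08
tool_pos: [632.1, -288.0, 7.4]
tcp_rot: [0.267, -0.654, 0.655, -0.268]
ft_force: [0.2, 0.6, 0.1]
opening: 0.604
```

carry_out:
  moves:
    - [0.6,0,0,0,0,0,0]
    - [1,0,0,0,0,0,0]
    - [1,0,0,0,0,0,0]
    - [1,0,0,0,0,0,0]
    - [1,0,0,0,0,0,0]
  squeeze: 80

```text
clock: 23.5
tool_pos: [632.0, -287.9, 6.9]
tcp_rot: [0.267, -0.654, 0.655, -0.268]
ft_force: [0.7, -0.1, 0.9]
opening: 0.14
```

carry_out:
  moves:
    - [1,0,-0.002,0,0,0,0]
    - [1,0,-0.006,0,0,0,0]
    - [1,0,-0.012,0,0,0,0]
    - [1,0,-0.018,0,0,0,0]
    - [1,0,-0.022,0,0,0,0]

```text
clock: 23.92
tool_pos: [632.0, -287.9, 29.6]
tcp_rot: [0.267, -0.654, 0.655, -0.268]
ft_force: [-0.3, -0.5, -2.5]
opening: 0.142
```

Run:
```python
from h import *
import plan
print(np.round(plan.load(),2))
s,im=shot("w13");print(s["ft_force"],s["opening"])
cv2.imwrite("pics/w13b.png",cv2.resize(im,(800,600)))
```

```text
[ 632.05 -287.92   29.55  -45.55]
MODEL CHANGED [ -70.4541 -168.2565   -0.8742] [ -70.4541 -168.2582   -0.8743]
model [ -70.4541 -168.2565   -0.8742] tp [ 632.0499 -287.9157   29.5531] [ 632.6478 -288.344    30.6136]
[-0.3299 -0.4906 -2.5428] 0.14205925662758542
```

View pics/w13b.png

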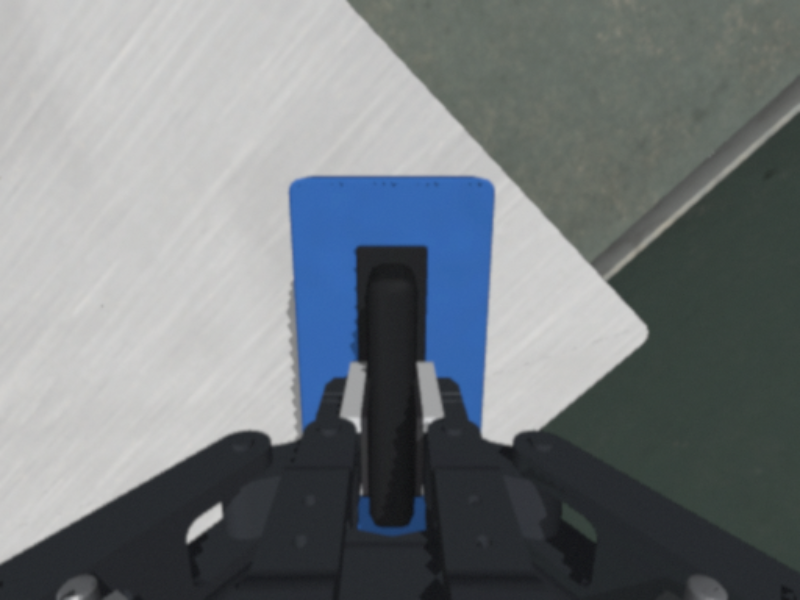

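Run:
```python
from h import *
im=cv2.imread("pics/w13.png");cv2.imwrite("pics/w13c.png",cv2.resize(im[200:384,180:330],None,fx=3.2,fy=3.2,interpolation=cv2.INTER_CUBIC))
im=robot.camera("scene");cv2.imwrite("pics/s13.png",cv2.resize(im[100:220,210:370],None,fx=5,fy=5,interpolation=cv2.INTER_CUBIC))
```

```text
(no output)
```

View pics/w13c.png

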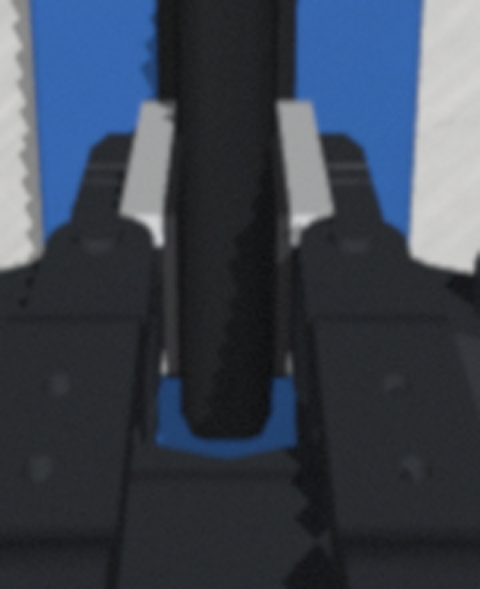

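View pics/s13.png

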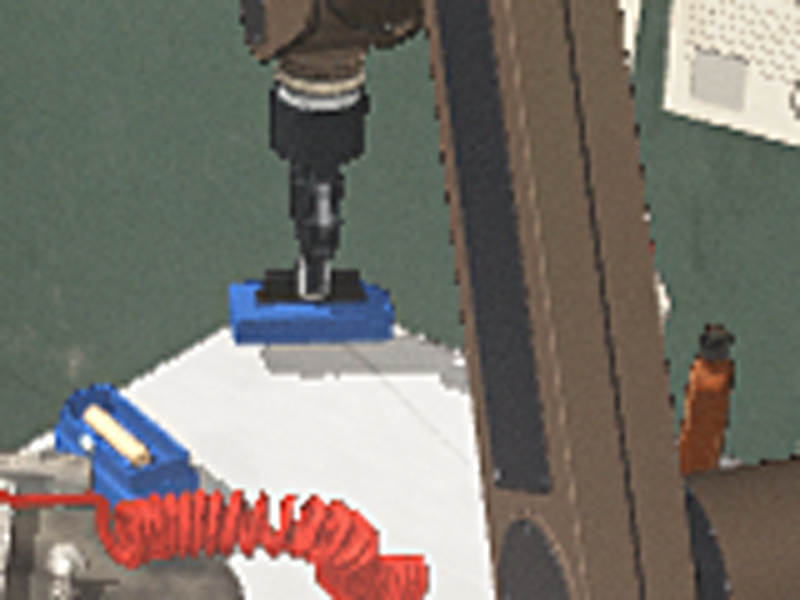

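```bash
cat > lid.py <<'E'
from h import *
def lid(tag,zs=19.1,T0=[-72.0533,-168.255,-0.098]):
    s,im=reload(tag);m=dict(s["model"]);T=m["tool_from_camera"].copy();T[:3,3]=T0;A=np.array([[1,0,0,0],[0,0,1,0],[0,-1,0,0],[0,0,0,1.]]);P=A@T;k=.64
    g=(im[:,:,0].astype(np.float32)-im[:,:,2]);L={}
    for n,(a,b) in {"far":((310,177),(475,177)),"right":((494,195),(485,400)),"left":((301,400),(291,195))}.items():
        e=subedge(g,np.array(a)*k,np.array(b)*k,30,5,1);L[n]=wline(cast(m,P,e,zs));print(n,len(e),L[n][2].round(3),np.degrees(np.arctan2(L[n][1][1],L[n][1][0])).round(3))
    a=inter(L["far"],L["left"]);b=inter(L["far"],L["right"])
    d=L["left"][1]*np.sign(L["left"][1][0])+L["right"][1]*np.sign(L["right"][1][0]);d/=np.linalg.norm(d)
    print(tag,"w",np.linalg.norm(a-b),"far",(a+b)/2,"c",(a+b)/2+65*d,"dir",np.degrees(np.arctan2(d[1],d[0])))
if __name__=="__main__":
    import sys
    lid(sys.argv[1])
E
python3 lid.py w13
python3 - <<'E'
from h import *
import plan
ax,az=plan.axes(71.86);print(ax,az)
print(np.round(plan.load(),2))
plan.go(604,-110,130,71.86,30,g=1)
E
```

```text
far 30 0.0 -89.943
right 30 0.034 0.031
left 30 0.069 -0.046
w13 w 61.119034 far [-66.4893  -0.2257] c [-1.4893 -0.2341] dir -0.007402634
[ 0.9503 -0.3113  0.    ] [0.3113 0.9503 0.    ]
[ 632.63 -288.34   30.26  -45.55]
max step 7.6 4.35
[[1,-0.001,-0.0009,-0.0014,0,-1.09,0],[1,-0.0029,-0.0028,-0.0041,0,-3.26,0],[1,-0.0058,-0.0055,-0.0082,0,-6.52,0],[1,-0.0097,-0.0092,-0.0136,0,-10.87,0],[1,-0.0135,-0.0129,-0.0191,0,-15.22,0]]
[[1,-0.0052,-0.0037,-0.0042,0,-4.35,0],[1,-0.0104,-0.0074,-0.0085,0,-8.7,0],[1,-0.0155,-0.0111,-0.0127,0,-13.05,0],[1,-0.0207,-0.0148,-0.017,0,-17.39,0],[1,-0.0259,-0.0185,-0.0212,0,-21.74,0]]
[[1,-0.0064,-0.0037,-0.0021,0,-4.35,0],[1,-0.0127,-0.0074,-0.0041,0,-8.7,0],[1,-0.0191,-0.0111,-0.0062,0,-13.05,0],[1,-0.0255,-0.0148,-0.0082,0,-17.4,0],[1,-0.0318,-0.0185,-0.0102,0,-21.75,0]]
[[1,-0.0067,-0.0037,0.0005,0,-4.35,0],[1,-0.0134,-0.0074,0.0009,0,-8.69,0],[1,-0.0201,-0.0111,0.0014,0,-13.04,0],[1,-0.0267,-0.0147,0.0019,0,-17.39,0],[1,-0.0334,-0.0184,0.0023,0,-21.74,0]]
[[1,-0.006,-0.0037,0.003,0,-4.35,0],[1,-0.0121,-0.0074,0.0059,0,-8.7,0],[1,-0.0181,-0.0111,0.0088,0,-13.05,0],[1,-0.0241,-0.0148,0.0117,0,-17.39,0],[1,-0.0301,-0.0185,0.0146,0,-21.74,0]]
[[1,-0.0045,-0.0037,0.0049,0,-4.35,0],[1,-0.0091,-0.0074,0.0099,0,-8.7,0],[1,-0.0125,-0.0102,0.0136,0,-11.96,0],[1,-0.0147,-0.012,0.016,0,-14.14,0],[1,-0.0158,-0.0129,0.0173,0,-15.22,0]]
end cmd [ 604.05 -110.    129.96   71.86]
```

carry_out:
  moves:
    - [1,-0.001,-0.005,-0.001,0,-1,0]
    - [1,-0.003,-0.014,-0.004,0,-3,0]
    - [1,-0.006,-0.025,-0.008,0,-6.5,0]
    - [1,-0.01,-0.036,-0.014,0,-10.8,0]
    - [1,-0.0135,-0.047,-0.019,0,-15.2,0]

```text
clock: 24.43
tool_pos: [627.7, -264.2, 75.9]
tcp_rot: [-0.353, 0.613, -0.612, 0.353]
ft_force: [0.6, 0.1, -2.6]
opening: 0.14
```

carry_out:
  moves:
    - [1,-0.005,-0.01,-0.004,0,-4.3,0]
    - [1,-0.01,-0.02,-0.008,0,-8.7,0]
    - [1,-0.015,-0.03,-0.013,0,-13,0]
    - [1,-0.021,-0.038,-0.017,0,-17.4,0]
    - [1,-0.026,-0.045,-0.021,0,-21.8,0]

```text
clock: 24.85
tool_pos: [623.1, -231.2, 121.5]
tcp_rot: [0.462, -0.535, 0.535, -0.463]
ft_force: [0.2, 0.3, -2.0]
opening: 0.14
```

carry_out:
  moves:
    - [1,-0.006,-0.004,-0.002,0,-4.3,0]
    - [1,-0.013,-0.006,-0.004,0,-8.7,0]
    - [1,-0.019,-0.007,-0.006,0,-13,0]
    - [1,-0.025,-0.007,-0.008,0,-17.4,0]
    - [1,-0.032,-0.007,-0.01,0,-21.8,0]

```text
clock: 25.27
tool_pos: [617.7, -198.2, 127.8]
tcp_rot: [0.555, -0.438, 0.438, -0.555]
ft_force: [0.5, -0.4, -2.7]
opening: 0.136
```

carry_out:
  moves:
    - [1,-0.007,0,0,0,-4.3,0]
    - [1,-0.013,0,0.001,0,-8.7,0]
    - [1,-0.02,0,0.001,0,-13,0]
    - [1,-0.027,0,0.002,0,-17.4,0]
    - [1,-0.033,0,0.002,0,-21.8,0]

```text
clock: 25.68
tool_pos: [612.1, -165.3, 127.6]
tcp_rot: [-0.628, 0.325, -0.325, 0.628]
ft_force: [0.2, 0.2, -2.9]
opening: 0.14
```

carry_out:
  moves:
    - [1,-0.006,0,0.003,0,-4.3,0]
    - [1,-0.012,0,0.006,0,-8.7,0]
    - [1,-0.018,0,0.009,0,-13,0]
    - [1,-0.024,0,0.012,0,-17.4,0]
    - [1,-0.03,0,0.015,0,-21.8,0]

```text
clock: 26.1
tool_pos: [607.1, -132.3, 127.6]
tcp_rot: [-0.678, 0.2, -0.2, 0.678]
ft_force: [0.1, 0.3, -2.7]
opening: 0.142
```

carry_out:
  moves:
    - [1,-0.004,0,0.005,0,-4.3,0]
    - [1,-0.009,0,0.01,0,-8.7,0]
    - [1,-0.012,0,0.014,0,-11.9,0]
    - [1,-0.015,0,0.016,0,-14.1,0]
    - [1,-0.016,0,0.017,0,-15.2,0]

```text
clock: 26.52
tool_pos: [602.9, -109.1, 127.6]
tcp_rot: [-0.699, 0.11, -0.109, 0.699]
ft_force: [0.4, -0.3, -2.6]
opening: 0.139
```

Run:
```python
from h import *
import plan
print(np.round(plan.load(),2))
plan.go(603.6,-14.9,100,71.86,10,g=1)
```

```text
[ 602.89 -109.1   127.6    72.2 ]
max step 14.0 0.05
[[1,-0.001,0.001,0.0032,0,0.01,0],[1,-0.003,0.003,0.0096,0,0.04,0],[1,-0.006,0.0059,0.0193,0,0.07,0],[1,-0.01,0.0099,0.0321,0,0.12,0],[1,-0.0141,0.0138,0.045,0,0.17,0]]
[[1,-0.004,0.0039,0.0128,0,0.05,0],[1,-0.0081,0.0079,0.0256,0,0.1,0],[1,-0.0111,0.0108,0.0352,0,0.13,0],[1,-0.0131,0.0128,0.0417,0,0.16,0],[1,-0.0142,0.0138,0.0449,0,0.17,0]]
end cmd [603.57 -14.85 100.    71.86]
```

carry_out:
  moves:
    - [1,-0.001,0.001,0.003,0,0,0]
    - [1,-0.003,0.003,0.01,0,0,0]
    - [1,-0.006,0.006,0.019,0,0.1,0]
    - [1,-0.01,0.01,0.032,0,0.1,0]
    - [1,-0.014,0.014,0.045,0,0.2,0]

```text
clock: 26.93
tool_pos: [603.7, -61.4, 113.1]
tcp_rot: [-0.698, 0.112, -0.112, 0.698]
ft_force: [-0.8, 0.8, -2.7]
opening: 0.14
```

carry_out:
  moves:
    - [1,-0.004,0.004,0.013,0,0,0]
    - [1,-0.008,0.008,0.026,0,0,0]
    - [1,-0.011,0.011,0.035,0,0.1,0]
    - [1,-0.013,0.013,0.042,0,0.2,0]
    - [1,-0.014,0.014,0.045,0,0.2,0]

```text
clock: 27.35
tool_pos: [604.3, -14.1, 99.1]
tcp_rot: [-0.698, 0.113, -0.112, 0.698]
ft_force: [1.0, -0.0, -2.5]
opening: 0.143
```

carry_out:
  moves:
    - [1,0,0,0,0,0,0]
    - [1,0,0,0,0,0,0]
    - [1,0,0,0,0,0,0]
    - [1,0,0,0,0,0,0]
    - [1,0,0,0,0,0,0]

```text
clock: 27.77
tool_pos: [604.8, -16.2, 99.9]
tcp_rot: [0.698, -0.113, 0.113, -0.698]
ft_force: [-0.6, 0.2, -3.5]
opening: 0.142
```

Run:
```python
from h import *
import plan
print(np.round(plan.load(),2))
s,im=shot("w14");print(s["ft_force"],s["opening"])
h=plan.load()[3];ax,az=plan.axes(h);d=np.array([603.6,-14.9,0])-s["tool_pos"];print("need tool x,z",d@ax,d@az)
cv2.imwrite("pics/w14b.png",cv2.resize(im,(800,600)))
import lid;lid.lid("w14")
# foot/bolts like w8
for tag in("w8","w14"):
    s,im=reload(tag);m=s["model"];A=np.array([[1,0,0,0],[0,0,1,0],[0,-1,0,0],[0,0,0,1.]]);P=A@m["tool_from_camera"];z0=-s["tool_pos"][2]
```

```text
[604.8  -16.22  99.91  71.6 ]
MODEL CHANGED [ -72.053  -168.2562   -0.1027] [ -72.053  -168.2561   -0.1026]
model [ -72.053  -168.2562   -0.1027] tp [604.8045 -16.2197  99.907 ] [604.7549 -16.1532  99.8326]
[-0.5675  0.2302 -3.5036] 0.14224210381914762
need tool x,z -1.5594737219103771 0.8720345814832977
far 30 0.455 88.545
right 30 0.074 0.129
left 30 0.068 0.16
w14 w 61.252316 far [-66.4756  -0.1465] c [-1.4759  0.0172] dir 0.14423846
```

View pics/w14b.png

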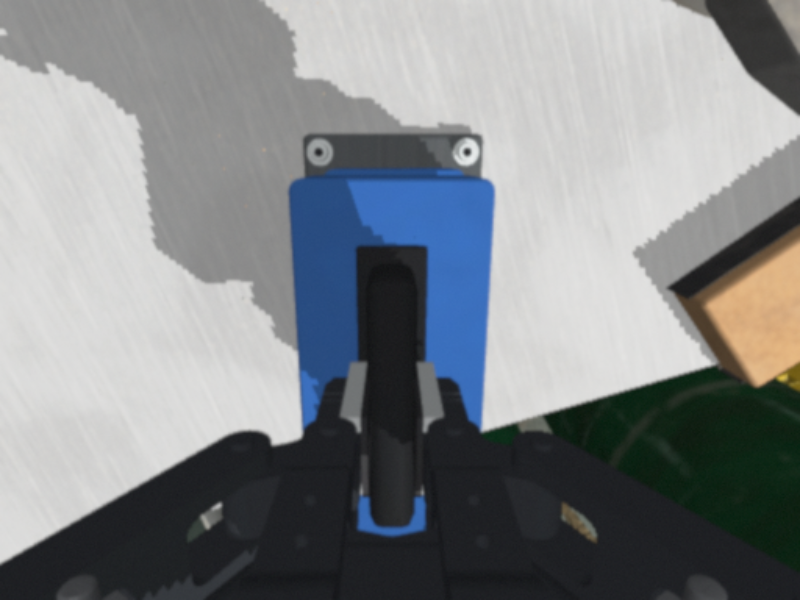

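Run:
```python
from h import *
k=.64;A=np.array([[1,0,0,0],[0,0,1,0],[0,-1,0,0],[0,0,0,1.]])
for tag,y,xl,xr,yb in(("w9",123,270,515,300),("w14",135,304,482,172)):
    s,im=reload(tag);m=s["model"];P=A@m["tool_from_camera"];z=8-s["tool_pos"][2]
    g=cv2.cvtColor(im,cv2.COLOR_BGR2GRAY)
    top=wline(cast(m,P,subedge(g,((xl+15)*k,y*k),((xr-15)*k,y*k),30,3,-1),z))
    l=wline(cast(m,P,subedge(g,(xl*k,(y+35)*k),(xl*k,(y+8)*k),15,4,-1),z))
    r=wline(cast(m,P,subedge(g,(xr*k,(y+8)*k),(xr*k,(y+35)*k),15,4,-1),z))
    a,b=inter(top,l),inter(top,r);d=np.array([(b-a)[1],-(b-a)[0]])/np.linalg.norm(b-a)
    print(tag,"w",np.linalg.norm(a-b),"mid",(a+b)/2,"ang",np.degrees(np.arctan2(d[1],d[0])))
```

```text
w9 w 90.22017 mid [-85.1961  -0.0707] ang 0.053805623
w14 w 91.466324 mid [-84.128    0.2592] ang 0.083315104
```

carry_out:
  moves:
    - [1,-0.0016,0.003,0.0005,0,-0.1,0]
    - [1,-0.0016,0.009,0.0005,0,-0.1,0]
    - [1,-0.0016,0.015,0.0005,0,-0.1,0]
    - [1,-0.0016,0.02,0.0005,0,-0.1,0]
    - [1,-0.0016,0.021,0.0005,0,-0.1,0]

```text
clock: 28.23
tool_pos: [602.0, -14.4, 76.6]
tcp_rot: [-0.698, 0.113, -0.111, 0.698]
ft_force: [0.1, -0.2, -3.2]
opening: 0.14
```

carry_out:
  moves:
    - [1,0,0.001,0,0,0,0]
    - [1,0,0.002,0,0,0,0]
    - [1,0,0.003,0,0,0,0]
    - [1,0,0.003,0,0,0,0]
    - [1,0,0.003,0,0,0,0]

```text
clock: 28.65
tool_pos: [603.4, -14.6, 75.8]
tcp_rot: [0.698, -0.112, 0.112, -0.698]
ft_force: [0.2, -0.2, -2.9]
opening: 0.138
```

Run:
```python
from h import *
import plan
print(np.round(plan.load(),2))
s,im=shot("w15");print(s["ft_force"],s["opening"])
h=plan.load()[3];ax,az=plan.axes(h);d=np.array([603.6,-14.9,0])-s["tool_pos"];print("need tool x,z",d@ax,d@az)
cv2.imwrite("pics/w15b.png",cv2.resize(im,(800,600)))
import lid;lid.lid("w15")
```

```text
[603.41 -14.64  75.84  71.75]
MODEL CHANGED [ -72.0533 -168.2561   -0.1   ] [ -72.0533 -168.2562   -0.1   ]
model [ -72.0533 -168.2561   -0.1   ] tp [603.4098 -14.639   75.8402] [603.4336 -14.6322  75.8857]
[ 0.1567 -0.2378 -2.9311] 0.1378004088807012
need tool x,z 0.2623850478511458 -0.18827809182646937
far 30 0.015 -89.892
right 30 0.074 0.129
left 30 0.069 0.149
w15 w 61.2275 far [-67.6556  -0.148 ] c [-2.6558  0.0097] dir 0.13899502
```

View pics/w15b.png

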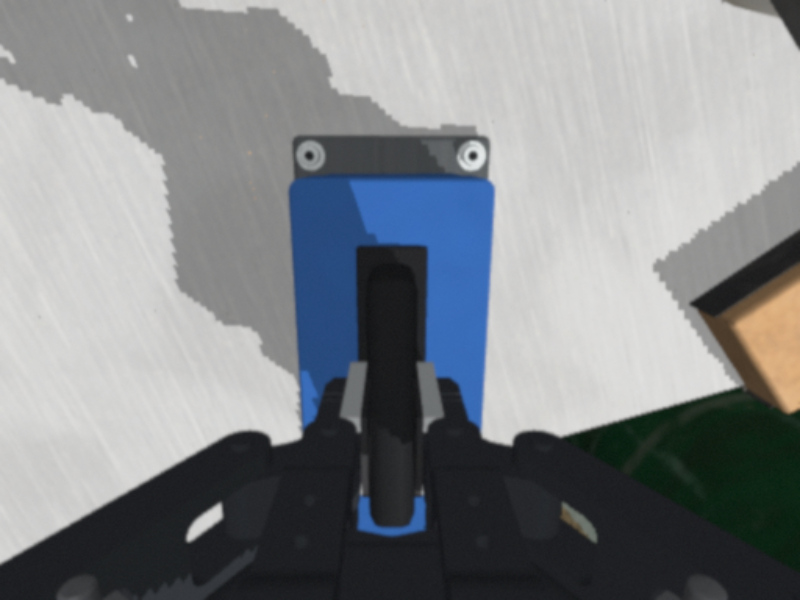

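carry_out:
  moves:
    - [1,0,0.001,0,0,0,0]
    - [1,0,0.002,0,0,0,0]
    - [1,0,0.003,0,0,0,0]
    - [1,0,0.0035,0,0,0,0]
    - [1,0,0.0035,0,0,0,0]

```text
clock: 29.12
tool_pos: [603.1, -14.6, 71.9]
tcp_rot: [-0.698, 0.112, -0.112, 0.698]
ft_force: [-0.4, 0.3, -2.6]
opening: 0.14
```

carry_out:
  moves:
    - [1,0,0.0005,0,0,0,0]
    - [1,0,0.001,0,0,0,0]
    - [1,0,0.0015,0,0,0,0]
    - [1,0,0.002,0,0,0,0]
    - [1,0,0.002,0,0,0,0]

```text
clock: 29.53
tool_pos: [603.1, -14.6, 70.0]
tcp_rot: [-0.698, 0.112, -0.112, 0.698]
ft_force: [1.0, 0.0, -2.6]
opening: 0.144
```

carry_out:
  moves:
    - [1,0,0.0005,0,0,0,0]
    - [1,0,0.001,0,0,0,0]
    - [1,0,0.0015,0,0,0,0]
    - [1,0,0.002,0,0,0,0]
    - [1,0,0.002,0,0,0,0]

```text
clock: 29.95
tool_pos: [603.4, -14.6, 68.2]
tcp_rot: [-0.698, 0.112, -0.112, 0.698]
ft_force: [0.1, -0.4, -2.1]
opening: 0.139
```

carry_out:
  moves:
    - [1,0,0.0005,0,0,0,0]
    - [1,0,0.001,0,0,0,0]
    - [1,0,0.0015,0,0,0,0]
    - [1,0,0.002,0,0,0,0]
    - [1,0,0.002,0,0,0,0]

```text
clock: 30.37
tool_pos: [603.8, -14.7, 67.6]
tcp_rot: [0.698, -0.112, 0.112, -0.698]
ft_force: [-2.2, 0.4, 5.9]
opening: 0.143
```

carry_out:
  moves:
    - [1,0,0.0005,0,0,0,0]
    - [1,0,0.001,0,0,0,0]
    - [1,0,0.0015,0,0,0,0]
    - [1,0,0.002,0,0,0,0]
    - [1,0,0.002,0,0,0,0]

```text
clock: 30.78
tool_pos: [604.2, -14.7, 67.2]
tcp_rot: [0.698, -0.112, 0.113, -0.698]
ft_force: [-4.0, 0.6, 10.6]
opening: 0.143
```

carry_out:
  moves:
    - [1,0,0.0005,0,0,0,0]
    - [1,0,0.001,0,0,0,0]
    - [1,0,0.0015,0,0,0,0]
    - [1,0,0.002,0,0,0,0]
    - [1,0,0.002,0,0,0,0]

```text
clock: 31.2
tool_pos: [605.2, -15.2, 63.8]
tcp_rot: [0.698, -0.11, 0.114, -0.698]
ft_force: [2.2, -0.2, 4.9]
opening: 0.143
```

carry_out:
  moves:
    - [1,0,0.0005,0,0,0,0]
    - [1,0,0.001,0,0,0,0]
    - [1,0,0.0015,0,0,0,0]
    - [1,0,0.002,0,0,0,0]
    - [1,0,0.002,0,0,0,0]

```text
clock: 31.62
tool_pos: [604.9, -15.0, 61.3]
tcp_rot: [0.698, -0.111, 0.114, -0.698]
ft_force: [1.2, -0.5, 4.7]
opening: 0.144
```

carry_out:
  moves:
    - [1,0,0.0005,0,0,0,0]
    - [1,0,0.001,0,0,0,0]
    - [1,0,0.002,0,0,0,0]
    - [1,0,0.003,0,0,0,0]
    - [1,0,0.003,0,0,0,0]

```text
clock: 32.03
tool_pos: [603.9, -14.9, 56.7]
tcp_rot: [0.698, -0.111, 0.113, -0.698]
ft_force: [2.6, -1.1, -3.9]
opening: 0.141
```

carry_out:
  moves:
    - [1,0,0.0005,0,0,0,0]
    - [1,0,0.001,0,0,0,0]
    - [1,0,0.002,0,0,0,0]
    - [1,0,0.003,0,0,0,0]
    - [1,0,0.003,0,0,0,0]

```text
clock: 32.45
tool_pos: [603.1, -14.7, 54.9]
tcp_rot: [0.698, -0.112, 0.112, -0.698]
ft_force: [0.2, -0.6, 4.0]
opening: 0.14
```

carry_out:
  moves:
    - [1,0,0.0005,0,0,0,0]
    - [1,0,0.001,0,0,0,0]
    - [1,0,0.0015,0,0,0,0]
    - [1,0,0.002,0,0,0,0]
    - [1,0,0.002,0,0,0,0]

```text
clock: 32.87
tool_pos: [603.1, -14.7, 54.9]
tcp_rot: [0.698, -0.113, 0.111, -0.698]
ft_force: [-5.7, 0.2, 12.9]
opening: 0.141
```

carry_out:
  moves:
    - [1,0,0.0005,0,0,0,0]
    - [1,0,0.001,0,0,0,0]
    - [1,0,0.0015,0,0,0,0]
    - [1,0,0.002,0,0,0,0]
    - [1,0,0.002,0,0,0,0]

```text
clock: 33.28
tool_pos: [603.1, -14.6, 54.8]
tcp_rot: [0.698, -0.113, 0.111, -0.698]
ft_force: [-9.8, -0.5, 21.8]
opening: 0.139
```

carry_out:
  moves:
    - [1,0,-0.001,0,0,0,0]
    - [1,0,-0.003,0,0,0,0]
    - [1,0,-0.005,0,0,0,0]
    - [0.9,0,-0.005,0,0,0,0]
    - [0.8,0,-0.005,0,0,0,0]

```text
clock: 33.7
tool_pos: [602.4, -14.5, 54.4]
tcp_rot: [-0.698, 0.113, -0.111, 0.698]
ft_force: [0.2, -0.3, -0.6]
opening: 0.205
```

carry_out:
  moves:
    - [0.7,0,0,0,0,0,0]
    - [0.6,0,0,0,0,0,0]
    - [0.6,0,0,0,0,0,0]
    - [0.6,0,0,0,0,0,0]
    - [0.6,0,0,0,0,0,0]

```text
clock: 34.12
tool_pos: [603.1, -14.6, 54.9]
tcp_rot: [-0.698, 0.112, -0.112, 0.698]
ft_force: [0.3, 0.2, -0.0]
opening: 0.399
```

Now rise clear and look.

carry_out:
  moves:
    - [0.6,0,-0.004,0,0,0,0]
    - [0.6,0,-0.014,0,0,0,0]
    - [0.6,0,-0.034,0,0,0,0]
    - [0.6,0,-0.06,0,0,0,0]
    - [0.6,0,-0.09,0,0,0,0]

```text
clock: 34.53
tool_pos: [602.3, -14.4, 145.5]
tcp_rot: [-0.698, 0.113, -0.111, 0.698]
ft_force: [0.4, -0.0, 0.8]
opening: 0.401
```

carry_out:
  moves:
    - [0.6,0.008,-0.01,0,0,0,0]
    - [0.6,0.02,-0.015,-0.01,0,0,0]
    - [0.6,0.03,-0.015,-0.02,0,0,0]
    - [0.6,0.03,-0.015,-0.02,0,0,0]
    - [0.6,0.03,-0.015,-0.02,0,0,0]

```text
clock: 34.95
tool_pos: [625.1, -43.6, 159.6]
tcp_rot: [-0.698, 0.113, -0.112, 0.698]
ft_force: [-0.2, -0.9, 0.5]
opening: 0.399
```

Run:
```python
from h import *
s,im=shot("w16");print(s["ft_force"],s["clock"])
cv2.imwrite("pics/w16b.png",cv2.resize(im,(800,600)))
t=robot.camera("scene");cv2.imwrite("pics/s16.png",cv2.resize(t[140:260,180:340],None,fx=5,fy=5,interpolation=cv2.INTER_CUBIC))
cv2.imwrite("pics/t16.png",cv2.resize(robot.camera("top")[100:290,90:400],None,fx=2.5,fy=2.5,interpolation=cv2.INTER_CUBIC))
```

```text
MODEL CHANGED [ -72.053  -168.2542   -0.1016] [ -72.053  -168.2532   -0.101 ]
model [ -72.053  -168.2542   -0.1016] tp [625.0731 -43.5883 159.57  ] [624.6263 -43.05   159.071 ]
[-0.1903 -0.9161  0.5209] 34.95
```

View pics/w16b.png

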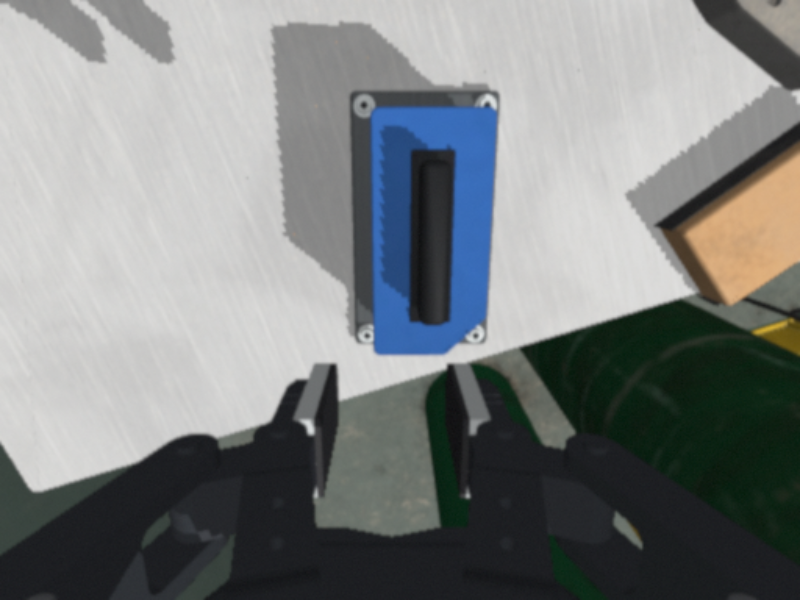

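View pics/s16.png

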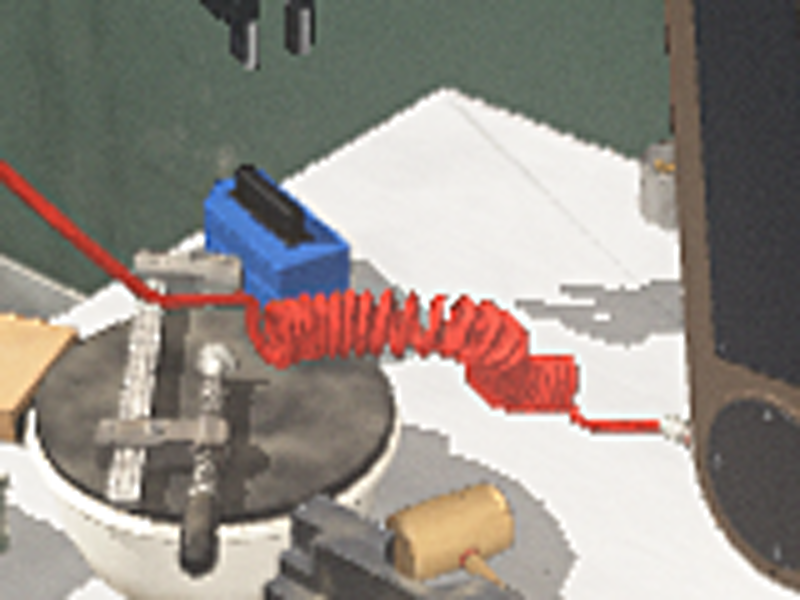

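View pics/t16.png

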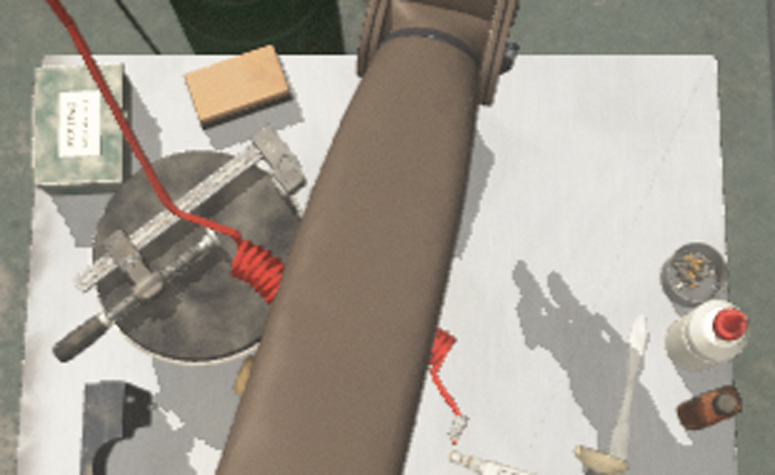

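```bash
python3 -c "
from bench import robot
s=robot.read_state();print(s['clock'],s['qd'].round(3),s['ft_force'].round(1));print(robot.close_job())"
```

```text
35.1 [ 0.003 -0.004 -0.001 -0.001 -0.003 -0.002] [-0.7  0.5  0.2]
the job is handed in; nothing more can be done
None
```

The tray is home on the base with its core in place, the lid is home on the tray, and the job was handed in at 35.1 s. `close_job` gave no verdict, so what follows is from my own checks.

**Tray:** I gripped it by its flanks and turned it to match the cut corner. It went over the step and past the catches with about 10 N of push. It stopped hard with the TCP at 28.5 mm, against 28.4 expected for home.

**Lid:** It went on the same way, turned to match the cut corners, and snapped past the tray's catches at about 13 N. It stopped with the TCP at 54.9 mm, exactly as expected, and did not move when pressed further to about 24 N. I then opened the fingers and backed off.

**Last pictures:** They show tray and lid flush with the cut corners together. The bystanders look unmoved by eye, and the hand is clear of everything with wrist force near zero.

Things that went differently or disagreed:
- **Lid grip:** I meant to hold the lid by its flanks, but the fingers closed on the grip bar instead. The hold was level and firm, so I kept it.
- **Tray grip:** As the fingers closed on the tray they pushed themselves about 2.5 mm up, with about 10 N. I gripped it at that height.
- **Position measurements:** The wrist camera's calibration and the reported TCP position shifted by 1 to 1.5 mm between some arm poses. My measurements of the base centre also spread by about 1 mm. I aligned each part by comparing it with the base in the same picture, and by force as it went down.
- **Core:** I last saw it lying in place after the tray was seated; under the lid it can no longer be seen.

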